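# Load the capped reagent containers into their stations

## Robot

A 6-joint arm with a two-finger parallel gripper is mounted at the origin on the work surface. World frame = base frame: x ahead of the robot, y to its left, z up, the work surface at z = 0. Lengths are in m, angles in rad, forces in N, time in s.
With the tool pointing down it reaches from about 0.4 to 0.825 m from the base axis. Payload 7 kg.
Tool frame: the origin (TCP) lies midway between the tips of the shut fingers; the grasp point (between the pads) lies behind it (r.tcp_to_grasp is the x of the grasp point in the tool frame, in m); x points along the fingers, y is the direction in which the jaws open and shut, and the axes are right-handed (so a half turn about x gives the same grasp; the last joint's range is limited). The gripper opens to 85 mm and grips with 20 to 120 N. Pads are 22 mm wide; open, the fingers measure 114 mm over their backs; the gripper's body (76 mm by 85 mm) begins 54 mm behind the grasp point. The pads swing forward as they close: fully open they stand 13 mm farther back than shut.
Start: joints at [-0.947, 0.359, 0.012, 0, -1.224, -0.288], TCP at [0.222, -0.637, 0.199] pointing down, gripper open.
Joint ranges: [-3.07, 3.07], [-1.43, 2.12], [-1.02, 1.25], [-3.03, 1.67], [-3.05, -0], [-3.03, 3.03]. Speed limits (rad/s): [2.39, 2.39, 3.01, 3.14, 3.14, 3.14].

## Interface

Orientations are given as a unit quaternion [x, y, z, w].
In Python, from cell import r gives the robot as it stands.
- The arm moves only by the tool step_arm, never from a script. Its argument "commands" is a list of rows, each a list of 4 numbers: the shift along the tool's x, y, z in cm, then the turn about the tool's x in rad. A call has 1 to 10 rows; each row shifts and turns the commanded pose from where the row before left it, along the tool's axes as they then stand; what a row does not reach is not made up. A row lasts 1/10 s, in which the tool goes at most 50 mm and 8.59 degrees, less where a joint would pass 70% of its speed; a pose out of reach is approached as far as the arm can. A call with a gripper value outside its range is refused whole. "jaw" is the finger opening in cm, from 0 to 8.54, set as the call begins (left out, the last holds). The fingers move at their own pace and stop on an object; "grip_force" is the grip in N (left out, the last holds). Time passes only in rows, so rows that do not move let the fingers close. It gives the time, the measured TCP pose, the force and the opening at its end, in the units of the state.
- r.sense(): the state, without advancing time (a new reading comes with each control period).
- r.read_camera(name): name is "side" or "top" or "wrist"; returns the picture (400x640x3 uint8, red, green, blue); there is no depth.
- r.get_calibration(name): a dict with "camera_matrix" (3x3 intrinsics, pixels), "dist_coeffs" ([k1, k2, p1, p2, k3] as OpenCV has them; the pictures are not rectified), "R" (3x3) and "t" (3): a world point X has camera coordinates R X + t. Camera axes: x right, y down, z forward; pixel columns grow to the right and rows downward; lengths in m; the calibration is good to about 2 mm. A picture is of the moment at which its call begins: read the wrist's pose just before it. get_calibration takes no time and is no camera call; for the wrist camera it gives the pose at the moment of the call.
- r.finish_job(): hands the job in, once; it reports no verdict.
Trained networks look in the newest picture that a camera, given by its name, has taken for a name from the list of things; names that differ only in an ending like _2 or _b are one class to them, and where a whole thing is asked for, a point or a joint stands for the part that bears it (a point fixed in the world has none). Each returns a list of dicts, best first, with "conf" (0 to 1); they miss things now and then, are a little off and sometimes report something else, mostly with a low value. They report only what shows in the picture. A call takes as long as a camera call. They do not tell look-alikes from the thing itself.
- r.masks_of(camera, thing): "region" (400x640 bool, what is visible of it).
- r.spot_point(camera, thing): "position" ([x, y, z] in m, in the coordinates of the camera as it stood for that picture, good to about 4 mm: a listed point, or the origin of a listed thing).
The state is a dict: "clock": time; "q": joint angles; "qd": joint speeds; "joint_efforts": joint torques, N m; "position": TCP position; "tcp_rot": TCP orientation; "ft_force": force on the tool from outside, world axes, zero at the start; "moment": the same for the moment, N m; "opening": finger opening in m.
Only numpy, scipy, OpenCV 4.12 (cv2) and the standard library are available. Lean on these libraries where they do the work, as an engineer would, in place of code of your own. Each camera call takes 0.05 s, during which the arm holds its last target.

## Task

Get the reagents ready for the analyser: stand each of the four capped containers (small round jar, large round jar, square bottle, oblong bottle) in the dark steel dish or tray on the bench whose recess has its shape and size, upright and flat on the floor of the recess, not perched on its rim. Keep the containers upright on the way, and leave the two open, uncapped containers where they stand.

Things in the scene. Friction and masses are not known exactly. Their poses are not given: they have to be found in the camera images.
- small_jar_mid (a point): Small round screw-capped jar, white with a grey ribbed cap: a plain upright cylinder, 32 mm in diameter over its whole height (body and cap flush), 56 mm tall overall, 35 to 70 g. The point is its centre, 28 mm above its underside; Its own z axis points up. Turning about z does not matter.
- large_jar_mid (a point): Large round screw-capped jar, white with a grey ribbed cap: a plain upright cylinder, 58 mm in diameter over its whole height (body and cap flush), 64 mm tall overall, 125 to 250 g. The point is its centre, 32 mm above its underside; Its own z axis points up. Turning about z does not matter.
- square_bottle_mid (a point): Square capped bottle, white: a body 44 by 44 mm and 54 mm tall, with a round grey cap 34 mm in diameter and 12 mm tall in the middle of its top, 66 mm tall overall, 90 to 185 g. The point is its centre, 33 mm above its underside; Its own z axis points up. Its x and y axes are square to its side faces.
- flat_bottle_mid (a point): Oblong capped bottle, white: a body 80 mm long (its own x), 35 mm wide (its own y) and 50 mm tall, with a small round grey cap 24 mm in diameter and 10 mm tall on top, 24 mm off centre towards +x; 60 mm tall overall, 85 to 170 g. The point is half-way up the overall height, 30 mm above its underside, on the middle of the body; Its own z axis points up. 
- open_cup_mid (a point): Open round white cup without a cap, empty, 32 mm in diameter and 50 mm tall. It is not to be moved. The point is its centre, 25 mm above the bench.
- open_box_mid (a point): Open square white pot without a cap, empty, 44 by 44 mm and 50 mm tall. It is not to be moved. The point is its centre, 25 mm above the bench.
- small_well: Loading station of the small round jar: a round dark steel dish, 60 mm in diameter outside, with a round recess 50 mm in diameter. The floor of the recess is 4 mm above the bench; the rim is 5 mm wide and stands 5 mm above that floor (9 mm above the bench). The origin is the centre of its underside, on the bench; z points up. Fixed to the bench.
- large_well: Loading station of the large round jar: a round dark steel dish, 86 mm in diameter outside, with a round recess 76 mm in diameter. The floor of the recess is 4 mm above the bench; the rim is 5 mm wide and stands 5 mm above that floor (9 mm above the bench). The origin is the centre of its underside, on the bench; z points up. Fixed to the bench.
- square_tray: Loading station of the square bottle: a square dark steel tray, 72 by 72 mm outside, with a square recess of 62 by 62 mm, its sides along the tray's own x and y. The floor of the recess is 4 mm above the bench; the rim is 5 mm wide and stands 5 mm above that floor (9 mm above the bench). The origin is the centre of its underside, on the bench; z points up. Fixed to the bench.
- long_tray: Loading station of the oblong bottle: an oblong dark steel tray, 108 by 63 mm outside, with a recess 98 mm long (its own x) and 53 mm wide (its own y). Either way round is right for the bottle. The floor of the recess is 4 mm above the bench; the rim is 5 mm wide and stands 5 mm above that floor (9 mm above the bench). The origin is the centre of its underside, on the bench; z points up. Fixed to the bench.
There are look-alikes about, which are no part of the job. What is shaped like the large_well but green is not meant.

How it is judged:
By the outcome, as a careful person would: the job done as asked, in the order asked, and still so for the second after the job is handed in, with the robot touching nothing.
It also fails if it takes over 115 s, if anything falls off the work surface, if the arm or the gripper's body presses on something with over 40 N, if the wrist force passes 120 N, or if a joint passes its speed limit or range.

## Working session

There is one attempt and no reset: what is moved stays moved. The work goes in short steps, Python scripts to look and compute and a tool call to move; the robot and the scene stay as the last step left them, time stands still between calls to the robot, and variables do not carry over. Pictures are saved under pics/ and viewed, and the job is handed in when it is done.

Besides the shell and the picture viewer there is one more tool, called after ">>>" in YAML: its name, and indented under it one key for each argument. step_arm: Moves the arm, as the interface text tells. Its arguments: {"type":"object","properties":{"commands":{"type":"array","items":{"type":"array","items":{"type":"number"}}},"jaw":{"type":"number"},"grip_force":{"type":"number"}},"required":["commands"]}

```bash
mkdir -p pics; ls
python3 - <<'E'
from cell import r
import cv2
print(r.sense(), r.tcp_to_grasp)
for c in ["side","top","wrist"]:
    cv2.imwrite(f"pics/{c}0.png", r.read_camera(c)[:,:,::-1])
    k=r.get_calibration(c); print(c,k)
E
```

```text
pics
{'clock': 0.0, 'q': array([-9.46904781e-01,  3.59385438e-01,  1.10932230e-02, -3.25028363e-04,
       -1.22410227e+00, -2.88088563e-01]), 'qd': array([ 4.81063916e-04,  1.41321389e-03, -9.02892284e-05, -1.65343118e-04,
        1.90021853e-04, -1.80294957e-04]), 'joint_efforts': array([ 8.85120080e-04, -5.83325744e+01,  2.93419468e+01,  6.93672895e+00,
       -6.06674686e-03,  3.30578598e-05]), 'position': array([ 0.22222076, -0.6368266 ,  0.19798414]), 'tcp_rot': array([-0.11757374,  0.6973213 ,  0.1186835 ,  0.69701768]), 'ft_force': array([-0.20633758,  0.86663646, -0.35303495]), 'moment': array([-0.03957524, -0.00300489,  0.05103818]), 'opening': 0.08503948472965792} -0.0187
side {'camera_matrix': array([[464.16825722,   0.        , 314.81063019],
       [  0.        , 464.16825722, 191.42599947],
       [  0.        ,   0.        ,   1.        ]]), 'dist_coeffs': array([-0.08420296,  0.        ,  0.        ,  0.        ,  0.        ]), 'R': array([[ 0.99791617, -0.06445585, -0.00295874],
       [-0.04670233, -0.68989236, -0.72240392],
       [ 0.04452195,  0.72103674, -0.691
[... 340 characters left out ...]
[[-1.60008486e-02, -9.99871137e-01, -1.29705651e-03],
       [-9.92268391e-01,  1.60388317e-02, -1.23069884e-01],
       [ 1.23074829e-01, -6.82194407e-04, -9.92397159e-01]]), 't': array([-0.00755726,  0.50273558,  1.47266039])}
wrist {'camera_matrix': array([[324.523445  ,   0.        , 319.22663484],
       [  0.        , 324.523445  , 194.43148084],
       [  0.        ,   0.        ,   1.        ]]), 'dist_coeffs': array([-0.03692582,  0.        ,  0.        ,  0.        ,  0.        ]), 'R': array([[-0.32956277,  0.94413153,  0.00200726],
       [ 0.9114379 ,  0.31759449,  0.26156203],
       [ 0.24631147,  0.0880306 , -0.96518458]]), 't': array([ 0.67417492, -0.03336485,  0.37923198])}
```

View pics/top0.png

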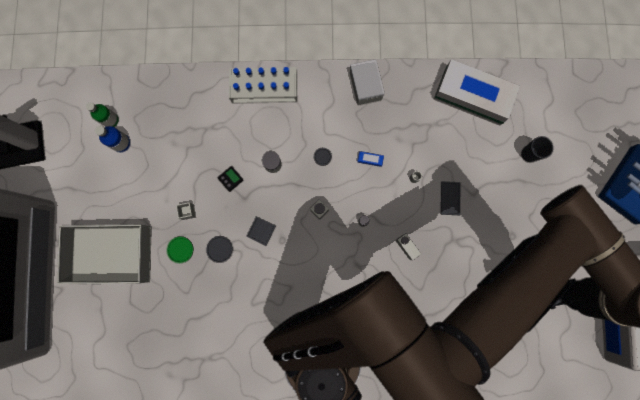

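View pics/side0.png

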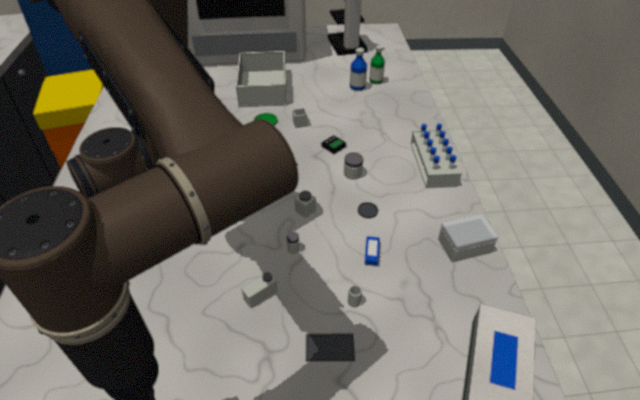

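View pics/wrist0.png

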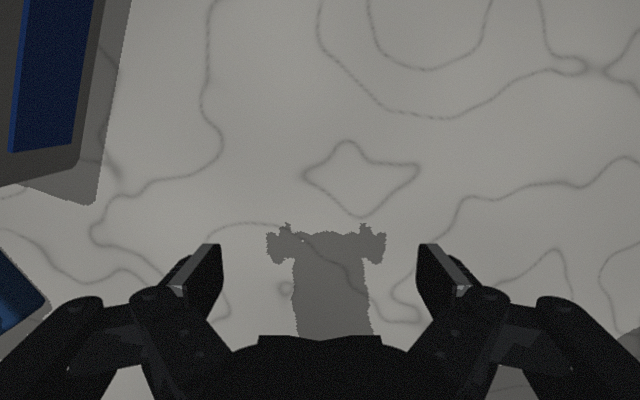

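```bash
cat > h.py <<'E'
from cell import r
import numpy as np, cv2
T=["small_jar_mid","large_jar_mid","square_bottle_mid","flat_bottle_mid","open_cup_mid","open_box_mid","small_well","large_well","square_tray","long_tray"]
def world(c,p,k=None):
    k=k or r.get_calibration(c); return k["R"].T@(np.array(p)-k["t"])
def ray(c,uv,z,k=None):
    k=k or r.get_calibration(c)
    uv=np.array(uv,float).reshape(-1,1,2)
    n=cv2.undistortPoints(uv,k["camera_matrix"],k["dist_coeffs"])[:,0]
    d=np.c_[n,np.ones(len(n))]@k["R"]; o=-k["R"].T@k["t"]
    return o+d*((z-o[2])/d[:,2])[:,None]
def proj(c,P,k=None):
    k=k or r.get_calibration(c)
    return cv2.projectPoints(np.array(P,float).reshape(-1,3),cv2.Rodrigues(k["R"])[0],k["t"],k["camera_matrix"],k["dist_coeffs"])[0][:,0]
E
python3 - <<'E'
from h import *
np.set_printoptions(precision=4,suppress=True)
for t in T:
  for c in ["top","side"]:
    for d in r.spot_point(c,t)[:3]:
        w=world(c,d["position"]); print(t,c,round(d["conf"],2),w,proj(c,w)[0].round())
print(r.sense()["clock"])
E
```

```text
small_jar_mid top 0.57 [ 0.4417 -0.1378  0.0238] [363. 221.]
small_jar_mid side 0.65 [ 0.4449 -0.1413  0.0264] [293. 243.]
large_jar_mid top 0.61 [0.641  0.152  0.0295] [272. 161.]
large_jar_mid side 0.82 [0.6339 0.1494 0.0314] [352. 166.]
square_bottle_mid top 0.73 [0.4818 0.0019 0.0287] [319. 209.]
square_bottle_mid side 0.6 [0.4823 0.0011 0.0306] [305. 203.]
flat_bottle_mid top 0.75 [ 0.3551 -0.2761  0.0292] [408. 248.]
flat_bottle_mid side 0.6 [ 0.3592 -0.2761  0.0324] [259. 287.]
flat_bottle_mid side 0.36 [0.6358 0.1508 0.0322] [353. 165.]
open_cup_mid top 0.65 [ 0.5834 -0.3138  0.0238] [417. 177.]
open_cup_mid side 0.68 [ 0.5828 -0.313   0.021 ] [354. 297.]
open_box_mid top 0.81 [0.4835 0.4316 0.0249] [185. 211.]
open_box_mid side 0.57 [0.485  0.4264 0.0207] [300. 118.]
small_well top 0.54 [ 0.6619 -0.0107  0.0021] [322. 156.]
small_well top 0.24 [ 0.3567 -0.2762  0.0292] [408. 247.]
small_well top 0.18 [0.6368 0.1558 0.0303] [271. 162.]
small_well side 0.81 [ 0.6566 -0.0149 -0.0004] [366. 211.]
small_well side 0.67 [ 0.4401 -0.1395  0.0248] [291. 243.]
large_well top 0.91 [ 0.3604  0.4536 -0.0021] [180. 250.]
large_well top 0.9 [0.3629 0.3235 0.0009] [220. 248.]
large_well side 0.49 [ 0.3655  0.4523 -0.0031] [266. 121.]
square_tray top 0.75 [0.4142 0.1936 0.0028] [260. 232.]
square_tray top 0.54 [0.6397 0.1548 0.0325] [271. 161.]
long_tray top 0.91 [ 0.5163 -0.4211 -0.0007] [449. 198.]
long_tray side 0.95 [ 0.5176 -0.4268  0.    ] [330. 348.]
1.15
```

Top view: the small jar is at about (363,221), the large jar at (272,161), the square bottle at (319,209) and the oblong bottle at (408,248). The dark wells are small (322,156), large (220,248), square (260,232) and long (449,198). The green dish at (180,250) is the decoy. The open cup (414,176) and open box (185,211) stay where they are.

```bash
cat >> h.py <<'E'
from scipy.spatial.transform import Rotation as Ro
np.set_printoptions(precision=4,suppress=True)
def plan(x,y,z,yaw=None,turn=None):
    """yaw: target world yaw of tool y axis (mod pi). prints turn (about tool x), then the shift AFTER the turn"""
    s=r.sense(); M=Ro.from_quat(s["tcp_rot"]).as_matrix()
    cy=np.arctan2(M[1,1],M[0,1]); 
    if turn is None:
        turn=0
        if yaw is not None:
            d=(yaw-cy+np.pi/2)%np.pi-np.pi/2; turn=-d
    d0=M.T@(np.array([x,y,z])-s["position"])*100
    M2=M@Ro.from_rotvec([turn,0,0]).as_matrix()
    d=M2.T@(np.array([x,y,z])-s["position"])*100
    print("t",s["clock"],"pos",s["position"],"cy %.3f"%cy,"q6 %.3f q1 %.3f"%(s["q"][5],s["q"][0]),"xaxis",M[:,0],"open",s["opening"])
    print("shift before turn cm",d0.round(2),"turn %.3f"%turn,"| shift after turn cm",d.round(2))
E
python3 - <<'E'
from h import *
plan(.443,-.14,.16)
k=r.get_calibration("wrist"); s=r.sense(); M=Ro.from_quat(s["tcp_rot"]).as_matrix()
print("cam in tool",M.T@(-k["R"].T@k["t"]-s["position"]), k["R"]@M)
top=r.read_camera("top")
for t in ["square_tray","long_tray","square_bottle_mid","flat_bottle_mid","large_well","small_well"]:
    for m in r.masks_of("top",t)[:2]:
        g=m["region"].astype(np.uint8); c=max(cv2.findContours(g,0,2)[0],key=cv2.contourArea)
        P=ray("top",c.reshape(-1,2),0.009 if "mid" not in t else 0.05)
        R=cv2.minAreaRect((P[:,:2]*1000).astype(np.float32)); print(t,round(m["conf"],2),R)
cv2.imwrite("pics/topz.png",cv2.resize(top[130:280,160:480,::-1],(800,375),interpolation=cv2.INTER_CUBIC))
E
```

```text
t 1.15 pos [ 0.2224 -0.6373  0.1989] cy 1.907 q6 -0.288 q1 -0.947 xaxis [-0.  0. -1.] open 0.08522500284089146
shift before turn cm [ 3.89 39.68 37.21] turn 0.000 | shift after turn cm [ 3.89 39.68 37.21]
cam in tool [-0.1752 -0.0001 -0.067 ] [[-0.0007  1.     -0.0001]
 [-0.2617 -0.0001  0.9651]
 [ 0.9651  0.0007  0.2617]]
square_tray 0.94 ((417.43438720703125, 193.06820678710938), (72.4358901977539, 72.4935531616211), 63.329322814941406)
long_tray 0.69 ((361.29925537109375, 326.1507263183594), (82.3918685913086, 78.49102783203125), 26.8703556060791)
long_tray 0.66 ((514.0704345703125, -420.9768371582031), (62.24327087402344, 106.37725830078125), 87.05181884765625)
square_bottle_mid 0.56 ((480.28680419921875, 4.097602844238281), (46.865238189697266, 46.7059211730957), 44.03511047363281)
flat_bottle_mid 0.67 ((356.67779541015625, -271.9061279296875), (80.8460464477539, 42.726654052734375), 35.31499481201172)
large_well 0.85 ((361.09100341796875, 325.22955322265625), (83.97450256347656, 83.02335357666016), 89.29510498046875)
large_well 0.67 ((360.21502685546875, 452.3247375488281), (81.09442138671875, 85.66168975830078), 44.775814056396484)
small_well 0.67 ((657.2553100585938, -10.912382125854492), (55.62445068359375, 56.76634216308594), 89.06108856201172)
```

View pics/topz.png

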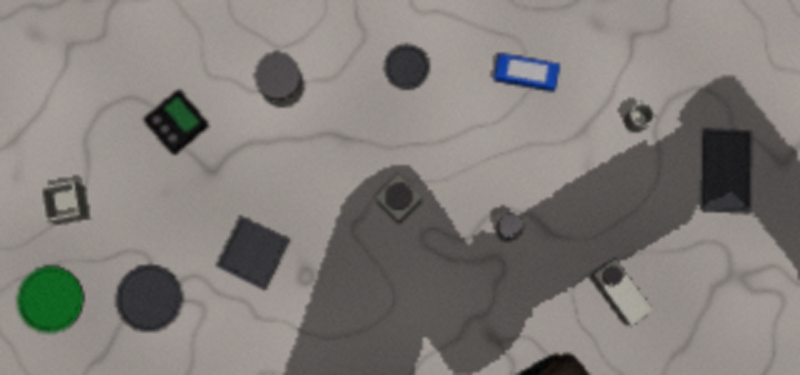

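>>> step_arm:
  commands:
    - [0.2,1.5,1.4]
    - [0.3,2.8,2.6]

```text
schema error: expected 4 numbers
```

>>> step_arm:
  commands:
    - [0.2,1.5,1.4,0]
    - [0.3,2.8,2.6,0]
    - [0.3,2.8,2.6,0]
    - [0.3,2.8,2.6,0]
    - [0.3,2.8,2.6,0]
    - [0.3,2.8,2.6,0]
    - [0.3,2.8,2.6,0]
    - [0.3,2.8,2.6,0]
    - [0.3,2.8,2.6,0]
    - [0.3,2.8,2.6,0]

```text
clock: 2.5
position: [0.3691, -0.3021, 0.1701]
tcp_rot: [-0.118, 0.697, 0.118, 0.697]
ft_force: [0.8, 1.1, 0.5]
opening: 0.0852
```

>>> step_arm:
  commands:
    - [0.3,2.8,2.6,0]
    - [0.3,2.8,2.6,0]
    - [0.3,2.8,2.6,0]
    - [0.1,2.8,2.6,0]
    - [0,1.7,1.8,0]
    - [0,0,0,0]

```text
clock: 3.1
position: [0.4427, -0.1394, 0.1602]
tcp_rot: [-0.119, 0.697, 0.119, 0.697]
ft_force: [-0.3, -0.5, 1.1]
opening: 0.0853
```

```bash
cat >> h.py <<'E'
def wlook(names,fn=None,z=None):
    im=r.read_camera("wrist"); k=r.get_calibration("wrist")
    if fn: cv2.imwrite(fn,im[:,:,::-1])
    for t in names:
        for d in r.spot_point("wrist",t)[:2]:
            w=world("wrist",d["position"],k); print(t,round(d["conf"],2),w,proj("wrist",w,k)[0].round())
        for m in r.masks_of("wrist",t)[:2]:
            g=m["region"].astype(np.uint8)
            if g.sum()<20: continue
            c=max(cv2.findContours(g,0,2)[0],key=cv2.contourArea)
            P=ray("wrist",c.reshape(-1,2),z if z is not None else 0.009,k)
            print(" mask",round(m["conf"],2),cv2.boundingRect(c),cv2.minAreaRect((P[:,:2]*1000).astype(np.float32)))
E
python3 - <<'E'
from h import *
wlook(["small_jar_mid"],"pics/w1.png",0.056)
plan(.443,-.14,.16)
E
```

```text
mask 0.55 (302, 159, 36, 44) ((438.39556884765625, -141.1754608154297), (38.84709930419922, 31.046062469482422), 19.398149490356445)
t 3.25 pos [ 0.441  -0.1416  0.1599] cy 1.907 q6 -1.351 q1 0.116 xaxis [-0.0002  0.     -1.    ] open 0.08552610671606428
shift before turn cm [-0.01  0.08  0.24] turn 0.000 | shift after turn cm [-0.01  0.08  0.24]
```

View pics/w1.png

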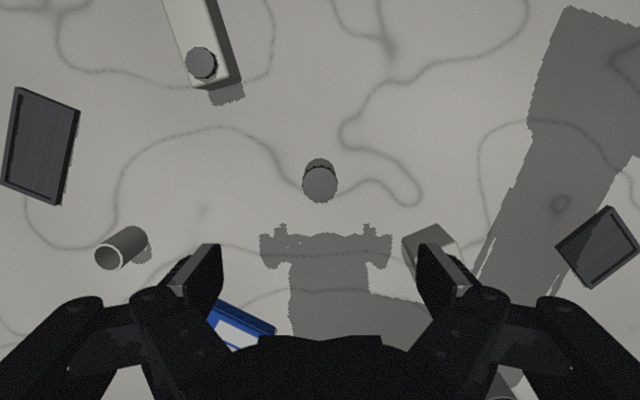

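Run:
```python
from h import *
im=r.read_camera("wrist");
print(ray("wrist",[[320,185]],0.056), proj("wrist",[[.443,-.14,.056]]))
im=cv2.resize(im[140:220,270:370,::-1],None,fx=7,fy=7); cv2.imwrite("pics/w2.png",im)
plan(.443,-.14,.16)
```

```text
[[ 0.4407 -0.1411  0.056 ]] [[320.3481 187.7549]]
t 3.3 pos [ 0.4409 -0.1419  0.1599] cy 1.906 q6 -1.351 q1 0.116 xaxis [-0.0001  0.     -1.    ] open 0.0853506897927631
shift before turn cm [-0.01  0.11  0.26] turn 0.000 | shift after turn cm [-0.01  0.11  0.26]
```

View pics/w2.png

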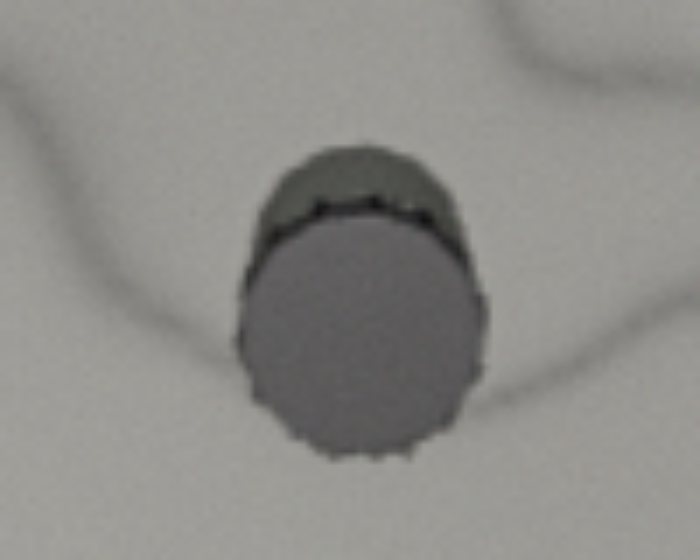

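>>> step_arm:
  commands:
    - [1,0.1,0.2,0]
    - [3,0,0,0]
    - [4,0,0,0]
    - [3.5,0,0,0]
    - [2,0,0,0]
    - [0,0,0,0]

```text
clock: 3.9
position: [0.4398, -0.1407, 0.0219]
tcp_rot: [-0.117, 0.699, 0.118, 0.695]
ft_force: [-0.3, -0.5, 0.0]
opening: 0.0854
```

>>> step_arm:
  commands:
    - [0,0,0,0]
    - [0,0,0,0]
    - [0,0,0,0]
    - [0,0,0,0]
    - [0,0,0,0]
    - [0,0,0,0]
    - [0,0,0,0]
    - [0,0,0,0]
  jaw: 2.5
  grip_force: 30

```text
clock: 4.7
position: [0.4428, -0.1398, 0.025]
tcp_rot: [-0.118, 0.697, 0.118, 0.697]
ft_force: [1.2, -0.6, -0.3]
opening: 0.0247
```

Run:
```python
from h import *
plan(.658,-.0125,.16)
print(r.sense()["ft_force"])
cv2.imwrite("pics/w3.png",r.read_camera("wrist")[:,:,::-1])
```

```text
t 4.7 pos [ 0.4428 -0.1398  0.025 ] cy 1.907 q6 -1.355 q1 0.120 xaxis [ 0.0001  0.     -1.    ] open 0.0247235363019113
shift before turn cm [-13.5    4.93  24.51] turn 0.000 | shift after turn cm [-13.5    4.93  24.51]
[ 1.1864 -0.599  -0.3156]
```

View pics/w3.png

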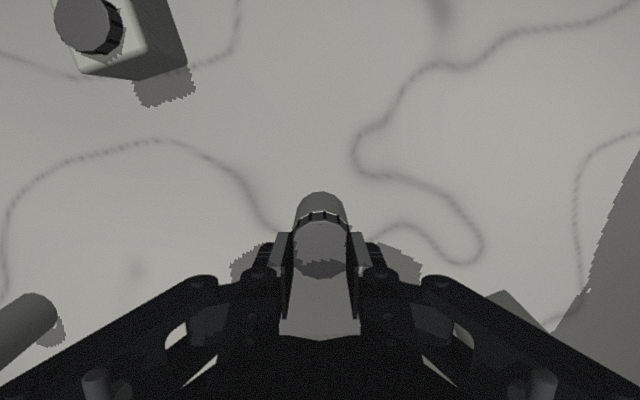

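Run:
```python
from h import *
s=r.sense();M=Ro.from_quat(s["tcp_rot"]).as_matrix();p=s["position"]
print(proj("wrist",[[.443,-.14,.056]]), ray("wrist",[[320,245]],.056))
print("grasp pt",p+M@[-.0187,0,0],M[:,2], proj("wrist",[p+M@[-.0187,y,z] for y in(-.0125,.0125) for z in (-.011,.011)]))
wlook(["small_jar_mid"],None,.056)
im=r.read_camera("wrist")
cv2.imwrite("pics/w4.png",cv2.resize(im[180:350,220:420,::-1],None,fx=4,fy=3.5))
print(r.sense())
```

```text
[[318.8011 250.3839]] [[ 0.4401 -0.1404  0.056 ]]
grasp pt [ 0.4428 -0.1398  0.0436] [ 0.9441  0.3296 -0.    ] [[294.7579 219.9676]
 [295.6054 259.2054]
 [343.7014 219.9591]
 [342.847  259.1931]]
small_jar_mid 0.8 [ 0.4431 -0.1385  0.03  ] [321. 232.]
 mask 0.66 (292, 191, 58, 89) ((436.031005859375, -141.5828857421875), (45.12108612060547, 27.0810604095459), 19.238279342651367)
 mask 0.58 (0, 292, 57, 78) ((542.3659057617188, -280.82574462890625), (24.583053588867188, 61.54926681518555), 58.019874572753906)
{'clock': 4.95, 'q': array([ 0.1198,  0.2118, -0.6651,  0.    , -0.694 , -1.3548]), 'qd': array([-0.0009,  0.0017,  0.0013, -0.0006, -0.0006,  0.0011]), 'joint_efforts': array([  0.0046, -37.3139,  19.9663,   4.7204,  -0.0013,   0.    ]), 'position': array([ 0.4428, -0.1399,  0.0249]), 'tcp_rot': array([-0.1182,  0.6972,  0.1182,  0.6971]), 'ft_force': array([-0.6513,  0.0231,  0.6645]), 'moment': array([ 0.0049, -0.0291, -0.031 ]), 'opening': 0.025308720450933502}
```

View pics/w4.png

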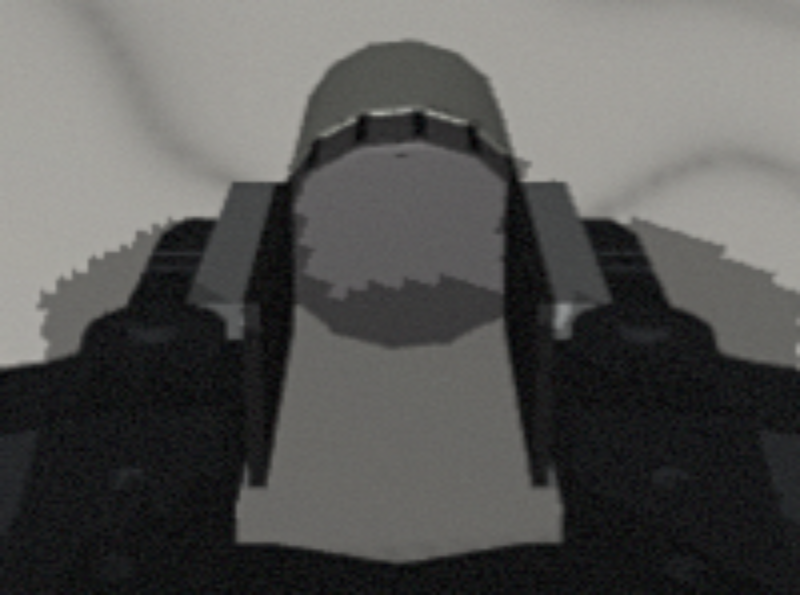

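>>> step_arm:
  commands:
    - [0,0,0,0]
    - [0,0,0,0]
    - [0,0,0,0]
    - [0,0,0,0]
  jaw: 0
  grip_force: 30

```text
clock: 5.35
position: [0.4428, -0.1399, 0.0249]
tcp_rot: [-0.118, 0.697, 0.118, 0.697]
ft_force: [-1.2, 0.7, -0.3]
opening: 0.0004
```

Run:
```python
from h import *
im=r.read_camera("wrist")
cv2.imwrite("pics/w5.png",cv2.resize(im[180:350,220:420,::-1],None,fx=4,fy=3.5))
```

```text
(no output)
```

View pics/w5.png

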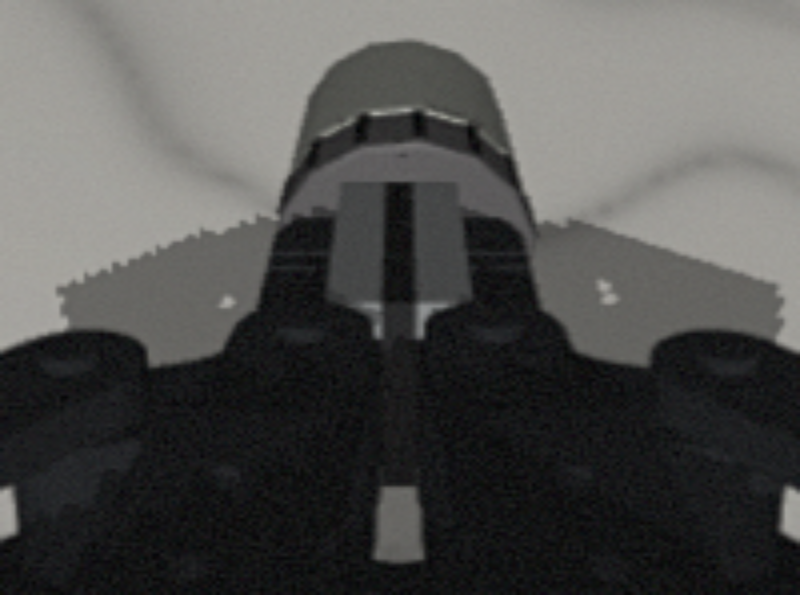

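Run:
```python
from h import *
s=r.sense();M=Ro.from_quat(s["tcp_rot"]).as_matrix();p=s["position"]
print(proj("wrist",[p+M@[x,0,z] for x in(0,-.0187,-.04) for z in (-.011,.011)]))
im=r.read_camera("side")
u=proj("side",[p])[0].astype(int);print(u)
cv2.imwrite("pics/s5.png",cv2.resize(im[160:310,220:400,::-1],None,fx=4,fy=4))
```

```text
[[319.1624 208.8258]
 [319.1602 244.7066]
 [319.183  219.9736]
 [319.18   259.2152]
 [319.2128 236.0363]
 [319.2082 279.9172]]
[292 243]
```

View pics/s5.png

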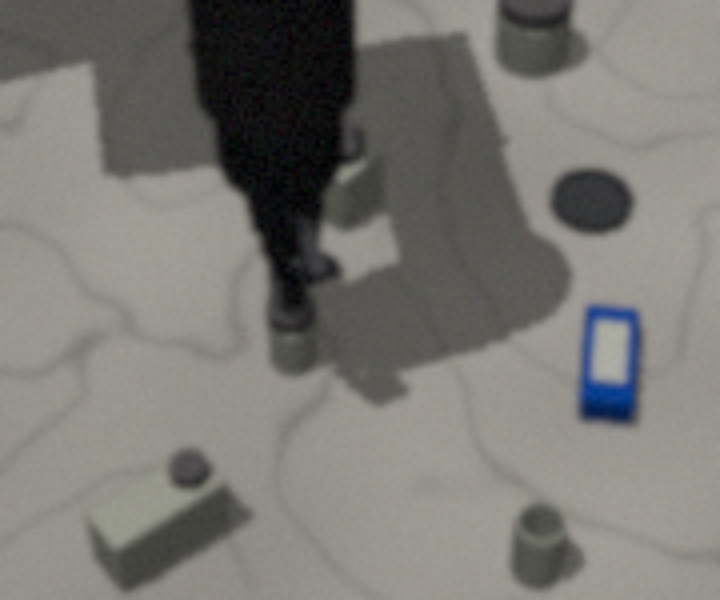

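Closing the jaws showed that the fingers sit above the cap: they shut to 0 over it. The real fingertips are therefore about 36 mm behind the reported TCP. The wrist picture agrees, since the tip edge at row 232 corresponds to tool x ≈ -36 mm. I'll open, go lower and check again.

>>> step_arm:
  commands:
    - [0,0,0.1,0]
    - [0,0,0,0]
    - [0,0,0,0]
    - [0,0,0,0]
    - [0,0,0,0]
    - [0,0,0,0]
    - [0.5,0,0,0]
    - [0.7,0,0,0]
    - [0,0,0,0]
  jaw: 8.5

```text
clock: 6.35
position: [0.4428, -0.1396, 0.0118]
tcp_rot: [-0.118, 0.698, 0.118, 0.696]
ft_force: [-0.4, 0.1, 1.1]
opening: 0.0851
```

>>> step_arm:
  commands:
    - [0.5,0,0,0]
    - [1,0,0,0]
    - [1,0,0,0]
    - [0,0,0,0]
    - [0,0,0,0]

```text
clock: 6.85
position: [0.4433, -0.1396, -0.0126]
tcp_rot: [-0.118, 0.698, 0.118, 0.697]
ft_force: [0.1, 0.1, 0.4]
opening: 0.0849
```

>>> step_arm:
  commands:
    - [0,0,0,0]
    - [0,0,0,0]
    - [0,0,0,0]
    - [0,0,0,0]
    - [0,0,0,0]
    - [0,0,0,0]
  jaw: 2.5

```text
clock: 7.45
position: [0.444, -0.1395, -0.0118]
tcp_rot: [-0.118, 0.697, 0.118, 0.697]
ft_force: [-1.3, 1.5, 5.5]
opening: 0.0313
```

Run:
```python
from h import *
im=r.read_camera("wrist")
cv2.imwrite("pics/w6.png",cv2.resize(im[180:350,220:420,::-1],None,fx=4,fy=3.5))
im=r.read_camera("side")
cv2.imwrite("pics/s6.png",cv2.resize(im[160:310,220:400,::-1],None,fx=4,fy=4))
```

```text
(no output)
```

View pics/w6.png

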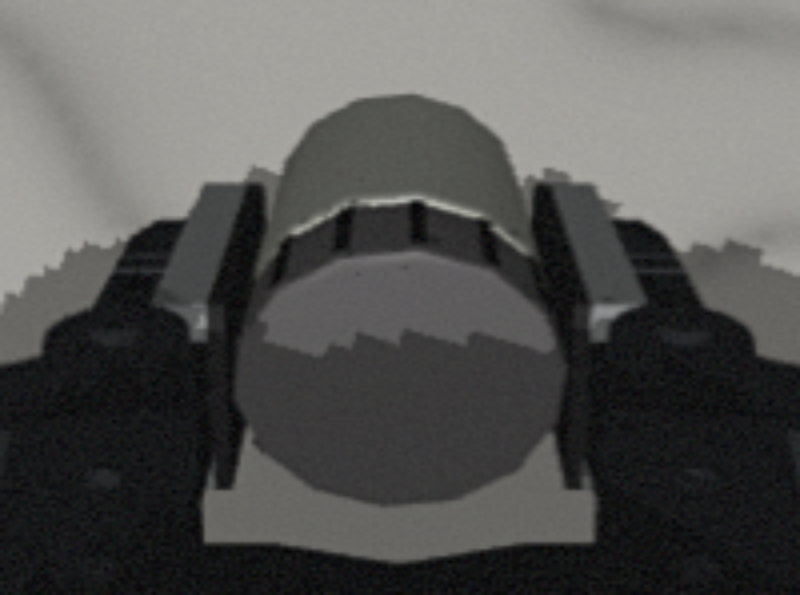

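View pics/s6.png

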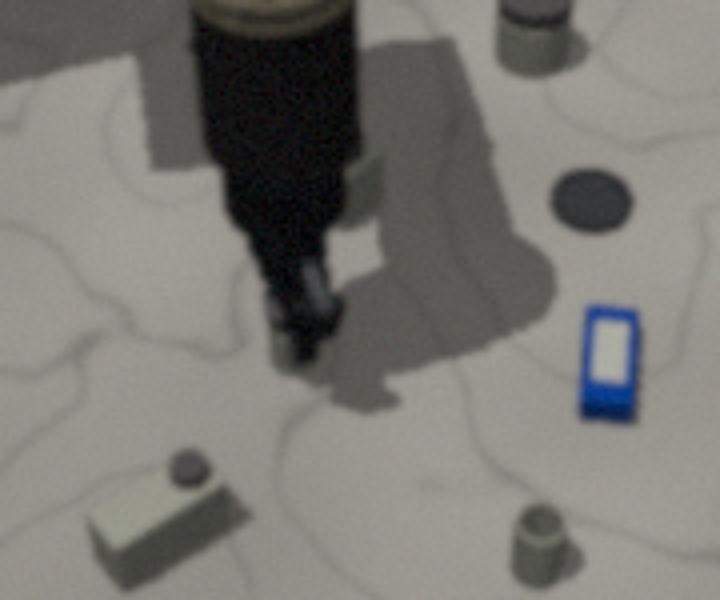

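>>> step_arm:
  commands:
    - [-0.5,0,0,0]
    - [-2,0,0,0]
    - [-3,0,0,0]
    - [-3,0,0,0]
    - [-1.5,0,0,0]
    - [0,0,0,0]

```text
clock: 8.15
position: [0.4453, -0.1395, 0.0903]
tcp_rot: [-0.118, 0.696, 0.118, 0.699]
ft_force: [-0.2, 0.4, 0.2]
opening: 0.031
```

Run:
```python
from h import *
plan(.658,-.012,.09)
print(r.sense()["ft_force"])
```

```text
t 8.15 pos [ 0.4453 -0.1395  0.0903] cy 1.907 q6 -1.355 q1 0.120 xaxis [ 0.0046  0.0003 -1.    ] open 0.03104976337586353
shift before turn cm [ 0.13  5.02 24.28] turn 0.000 | shift after turn cm [ 0.13  5.02 24.28]
[-0.2341  0.3926  0.2394]
```

>>> step_arm:
  commands:
    - [0,0.3,1.5,0]
    - [0,0.6,3,0]
    - [0,0.7,3.5,0]
    - [0,0.7,3.5,0]
    - [0,0.7,3.5,0]
    - [0,0.7,3.5,0]
    - [0,0.7,3,0]
    - [0,0.6,2.8,0]
    - [0,0,0,0]
    - [0,0,0,0]

```text
clock: 9.15
position: [0.6562, -0.0117, 0.0856]
tcp_rot: [-0.118, 0.698, 0.118, 0.696]
ft_force: [-0.3, -0.5, -1.0]
opening: 0.0313
```

Run:
```python
from h import *
plan(.658,-.012,.09)
wlook(["small_well","small_jar_mid"],"pics/w7.png",.009)
print(r.sense()["ft_force"])
```

```text
t 9.15 pos [ 0.6562 -0.0117  0.0856] cy 1.907 q6 -1.513 q1 0.278 xaxis [-0.0033 -0.0006 -1.    ] open 0.031262236697989894
shift before turn cm [-0.44 -0.08  0.16] turn 0.000 | shift after turn cm [-0.44 -0.08  0.16]
small_well 0.66 [ 0.6605 -0.0171  0.0006] [312. 194.]
 mask 0.7 (280, 159, 75, 63) ((654.137451171875, -14.80575942993164), (50.22237014770508, 59.759971618652344), 22.71862030029297)
small_jar_mid 0.61 [ 0.6572 -0.0152  0.1297] [312. 263.]
 mask 0.71 (278, 207, 84, 118) ((719.1519775390625, 11.041072845458984), (111.39016723632812, 72.63495635986328), 17.226123809814453)
[-0.4387  0.0681 -0.4611]
```

View pics/w7.png

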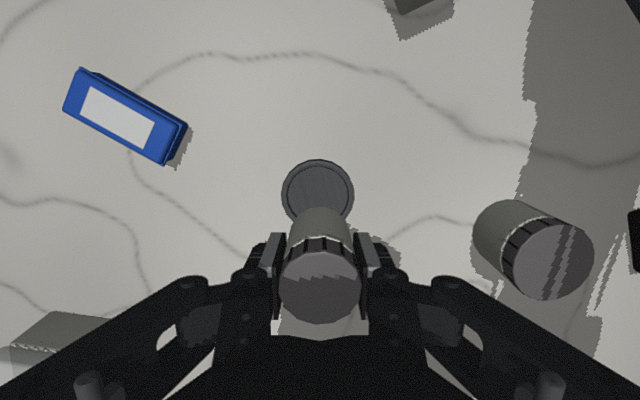

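```bash
cat >> h.py <<'E'
from scipy.optimize import least_squares
def fitcirc(c,rad,z,left,right,top,x0,k=None):
    k=k or r.get_calibration(c)
    a=np.linspace(0,2*np.pi,181)
    def f(v):
        p=proj(c,np.c_[v[0]+rad*np.cos(a),v[1]+rad*np.sin(a),0*a+z],k)
        return [p[:,0].min()-left,p[:,0].max()-right,p[:,1].min()-top]
    s=least_squares(f,x0,diff_step=1e-4); return s.x,s.fun
E
python3 - <<'E'
from h import *
print(fitcirc("wrist",.03,.009,281,354,158.5,[.658,-.012]))
s=r.sense();print(s["position"])
im=r.read_camera("wrist");cv2.imwrite("pics/w8.png",cv2.resize(im[150:240,260:380,::-1],None,fx=6,fy=6))
E
```

```text
(array([ 0.659, -0.013]), array([-0.4473,  0.4475,  0.026 ]))
[ 0.6561 -0.0127  0.0879]
```

View pics/w8.png

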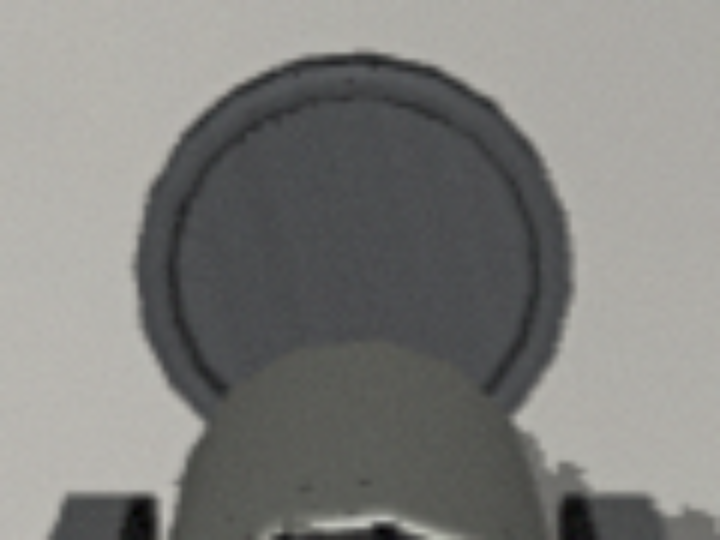

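>>> step_arm:
  commands:
    - [1,0,0.3,0]
    - [2.5,0,0,0]
    - [3,0,0,0]
    - [2,0,0,0]
    - [0.5,0,0,0]
    - [0,0,0,0]
    - [0,0,0,0]

```text
clock: 10.15
position: [0.6604, -0.0112, -0.0011]
tcp_rot: [-0.118, 0.697, 0.118, 0.698]
ft_force: [-0.6, 0.5, -0.0]
opening: 0.031
```

Run:
```python
from h import *
plan(.6595,-.0118,-.0075)
print(r.sense()["ft_force"])
```

```text
t 10.15 pos [ 0.6604 -0.0112 -0.0011] cy 1.907 q6 -1.513 q1 0.278 xaxis [ 0.0014  0.0001 -1.    ] open 0.031008596142165116
shift before turn cm [ 0.64 -0.03 -0.1 ] turn 0.000 | shift after turn cm [ 0.64 -0.03 -0.1 ]
[-0.6452  0.5269 -0.0375]
```

>>> step_arm:
  commands:
    - [0.3,0,0,0]
    - [0.3,0,0,0]
    - [0,0,0,0]

```text
clock: 10.45
position: [0.6599, -0.0112, -0.0077]
tcp_rot: [-0.118, 0.697, 0.118, 0.698]
ft_force: [0.2, -0.1, 0.3]
opening: 0.0313
```

>>> step_arm:
  commands:
    - [0,0,0,0]
    - [0,0,0,0]
    - [0,0,0,0]
    - [-1,0,0,0]
    - [-3,0,0,0]
    - [-4,0,0,0]
    - [-4,0,0,0]
    - [-2,0,0,0]
    - [0,0,0,0]
  jaw: 8.5

```text
clock: 11.35
position: [0.6619, -0.011, 0.1372]
tcp_rot: [-0.118, 0.694, 0.118, 0.7]
ft_force: [0.4, -0.1, -0.2]
opening: 0.0848
```

Run:
```python
from h import *
wlook(["small_well","small_jar_mid"],"pics/w9.png",.009)
print("large");
for c in ("top","side"):
    for d in r.spot_point(c,"large_jar_mid")[:1]: print(world(c,d["position"]))
plan(.638,.151,.13)
```

```text
small_well 0.92 [ 0.6578 -0.0147 -0.0008] [317. 173.]
 mask 0.58 (289, 143, 62, 57) ((653.4273681640625, -13.643936157226562), (52.14478302001953, 58.344146728515625), 23.94148063659668)
small_jar_mid 0.63 [ 0.6591 -0.0132  0.0342] [317. 183.]
 mask 0.85 (301, 159, 40, 48) ((663.8890991210938, -8.188156127929688), (46.39250183105469, 36.92930603027344), 13.289813995361328)
large
[0.6394 0.1535 0.029 ]
[0.6341 0.1507 0.0304]
t 11.7 pos [ 0.6589 -0.0114  0.1307] cy 1.907 q6 -1.513 q1 0.278 xaxis [-0.002  -0.0005 -1.    ] open 0.08491175004491458
shift before turn cm [ 0.07 16.02  3.38] turn 0.000 | shift after turn cm [ 0.07 16.02  3.38]
```

View pics/w9.png

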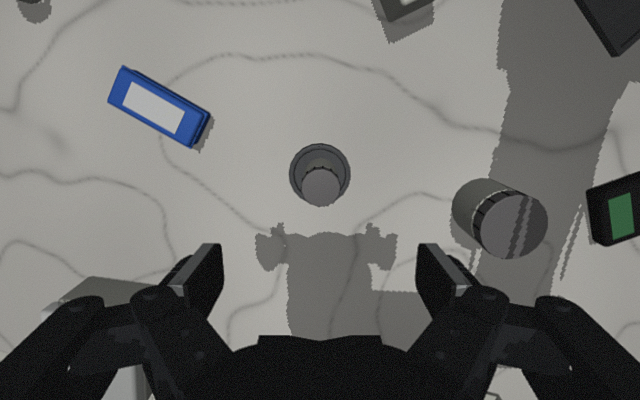

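The small jar stands upright in its recess (cap at (320,185) inside the rim at (289–350,143–207)). Next is the large jar.

>>> step_arm:
  commands:
    - [0,1.5,0.3,0]
    - [0,3.5,0.7,0]
    - [0,4,0.8,0]
    - [0,4,0.8,0]
    - [0,2.5,0.6,0]
    - [0,0.5,0.2,0]
    - [0,0,0,0]
    - [0,0,0,0]

```text
clock: 12.5
position: [0.6387, 0.1506, 0.1315]
tcp_rot: [-0.118, 0.697, 0.118, 0.697]
ft_force: [0.4, -0.2, 0.5]
opening: 0.0851
```

Run:
```python
from h import *
wlook(["large_jar_mid"],"pics/w10.png",.064)
plan(.638,.151,.13)
```

```text
large_jar_mid 0.62 [0.6383 0.1518 0.032 ] [321. 186.]
 mask 0.88 (284, 147, 76, 82) ((633.9246826171875, 151.10693359375), (57.901084899902344, 63.8891487121582), 83.99745178222656)
t 12.65 pos [0.639  0.1499 0.1318] cy 1.905 q6 -1.763 q1 0.527 xaxis [-0.0003 -0.0001 -1.    ] open 0.08506964091772863
shift before turn cm [ 0.18  0.13 -0.06] turn 0.000 | shift after turn cm [ 0.18  0.13 -0.06]
```

View pics/w10.png

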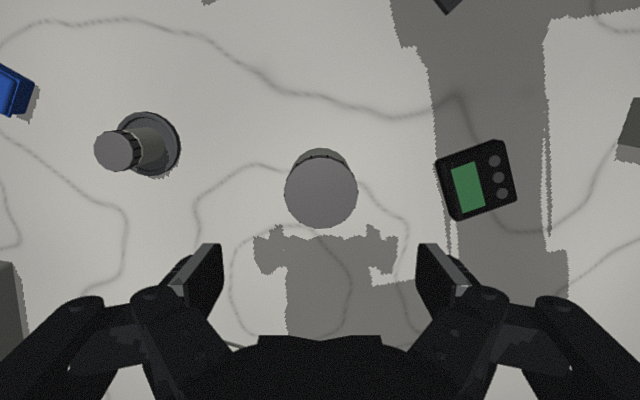

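Run:
```python
from h import *
p=ray("wrist",[[321,191.5]],.064)[0];print(p); plan(p[0],p[1],-.012)
```

```text
[0.6353 0.1502 0.064 ]
t 12.65 pos [0.639  0.1499 0.1318] cy 1.905 q6 -1.763 q1 0.527 xaxis [-0.0003 -0.0001 -1.    ] open 0.08506964091772863
shift before turn cm [14.38  0.15 -0.34] turn 0.000 | shift after turn cm [14.38  0.15 -0.34]
```

>>> step_arm:
  commands:
    - [1.5,0.1,-0.2,0]
    - [3.5,0,0,0]
    - [4,0,0,0]
    - [3,0,0,0]
    - [2,0,0,0]
    - [1,0,0,0]
    - [0,0,0,0]
    - [0,0,0,0]

```text
clock: 13.45
position: [0.6375, 0.1512, -0.0172]
tcp_rot: [-0.118, 0.697, 0.118, 0.698]
ft_force: [0.5, 0.3, 0.2]
opening: 0.0848
```

>>> step_arm:
  commands:
    - [0,0,0,0]
    - [0,0,0,0]
    - [0,0,0,0]
    - [0,0,0,0]
    - [0,0,0,0]
  jaw: 5
  grip_force: 40

```text
clock: 13.95
position: [0.6376, 0.1517, -0.0165]
tcp_rot: [-0.118, 0.696, 0.118, 0.698]
ft_force: [-0.9, -0.8, 6.6]
opening: 0.057
```

Run:
```python
from h import *
plan(.361,.3245,.09)
im=r.read_camera("wrist")
cv2.imwrite("pics/w11.png",im[:,:,::-1])
```

```text
t 13.95 pos [ 0.6376  0.1517 -0.0165] cy 1.907 q6 -1.766 q1 0.531 xaxis [ 0.0021  0.0008 -1.    ] open 0.057031433081457264
shift before turn cm [-10.7   25.44 -20.39] turn 0.000 | shift after turn cm [-10.7   25.44 -20.39]
```

View pics/w11.png

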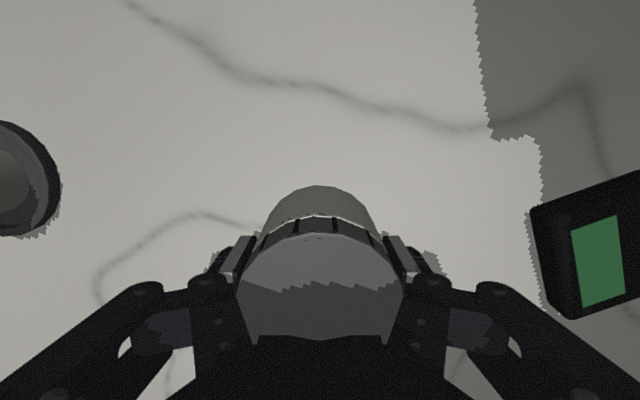

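>>> step_arm:
  commands:
    - [-0.5,0,0,0]
    - [-2,0,0,0]
    - [-3.5,0,0,0]
    - [-3,0,0,0]
    - [-1.7,0,0,0]
    - [0,1.5,-1.2,0]
    - [0,3,-2.4,0]
    - [0,3.2,-2.6,0]
    - [0,3.2,-2.6,0]
    - [0,3.2,-2.6,0]

```text
clock: 15.0
position: [0.4809, 0.2472, 0.0889]
tcp_rot: [-0.118, 0.697, 0.118, 0.697]
ft_force: [0.1, 1.1, -2.3]
opening: 0.057
```

>>> step_arm:
  commands:
    - [0,3.2,-2.6,0]
    - [0,3.2,-2.6,0]
    - [0,2.8,-2.2,0]
    - [0,1.2,-0.8,0]
    - [0,0,0,0]
    - [0,0,0,0]

```text
clock: 15.6
position: [0.3707, 0.3181, 0.0891]
tcp_rot: [-0.118, 0.697, 0.119, 0.697]
ft_force: [-0.1, 0.1, -2.7]
opening: 0.0572
```

Run:
```python
from h import *
plan(.361,.3245,.09)
wlook(["large_well"],"pics/w12.png",.009)
```

```text
t 15.6 pos [0.3707 0.3181 0.0891] cy 1.908 q6 -2.346 q1 1.113 xaxis [ 0.      0.0003 -1.    ] open 0.05717759548919917
shift before turn cm [-0.09  0.92 -0.7 ] turn 0.000 | shift after turn cm [-0.09  0.92 -0.7 ]
large_well 0.73 [0.3643 0.4504 0.0022] [465. 231.]
 mask 0.87 (419, 182, 102, 97) ((362.5095520019531, 449.72515869140625), (84.84709930419922, 88.19071197509766), 2.1025383472442627)
```

View pics/w12.png

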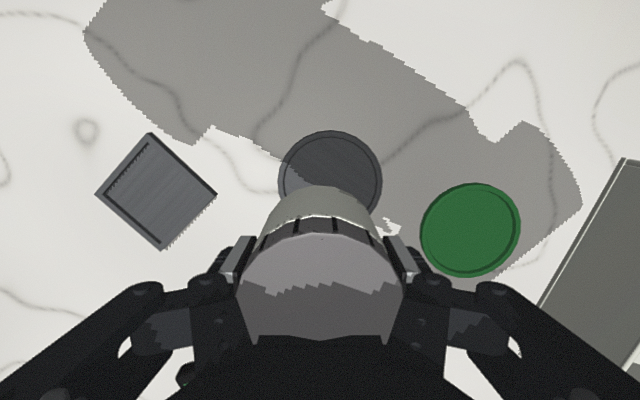

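Run:
```python
from h import *
x,f=fitcirc("wrist",.043,.009,278,382.5,130,[.361,.3245]);print(x,f)
plan(x[0],x[1],.0)
print(ray("wrist",[[155,192]],.009))
```

```text
[0.3624 0.3238] [-0.9949  0.9965  0.0799]
t 15.75 pos [0.3714 0.3175 0.0888] cy 1.906 q6 -2.347 q1 1.111 xaxis [-0.0002 -0.0003 -1.    ] open 0.05690806586246297
shift before turn cm [ 8.88  0.9  -0.64] turn 0.000 | shift after turn cm [ 8.88  0.9  -0.64]
[[0.4157 0.1903 0.009 ]]
```

>>> step_arm:
  commands:
    - [1.5,0.6,-0.4,0]
    - [3,0.3,-0.2,0]
    - [3,0,0,0]
    - [1.5,0,0,0]
    - [0.5,0,0,0]
    - [0,0,0,0]
    - [0,0,0,0]

```text
clock: 16.45
position: [0.363, 0.3249, -0.0054]
tcp_rot: [-0.118, 0.697, 0.118, 0.697]
ft_force: [0.4, -0.1, -3.1]
opening: 0.0575
```

Run:
```python
from h import *
plan(.3624,.3238,-.0135)
cv2.imwrite("pics/w13.png",r.read_camera("wrist")[:,:,::-1]); print(r.sense()["ft_force"])
```

```text
t 16.45 pos [ 0.363   0.3249 -0.0054] cy 1.906 q6 -2.371 q1 1.135 xaxis [ 0.0006  0.0009 -1.    ] open 0.05749434542929739
shift before turn cm [ 0.81 -0.09 -0.09] turn 0.000 | shift after turn cm [ 0.81 -0.09 -0.09]
[-0.3869  0.7311 -1.825 ]
```

View pics/w13.png

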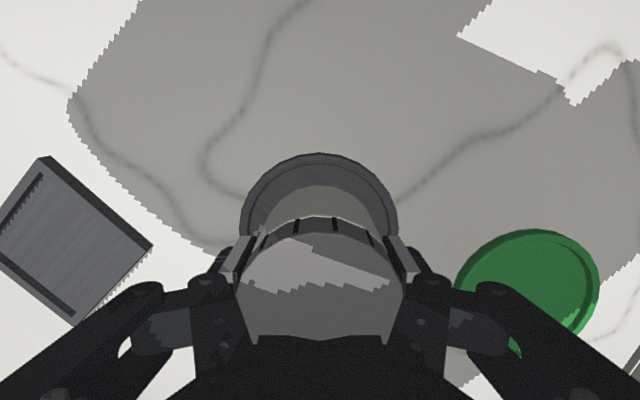

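>>> step_arm:
  commands:
    - [0.3,0,-0.1,0]
    - [0.3,0,0,0]
    - [0.2,0,0,0]
    - [0,0,0,0]
    - [0,0,0,0]

```text
clock: 17.0
position: [0.3614, 0.3244, -0.0126]
tcp_rot: [-0.118, 0.697, 0.119, 0.697]
ft_force: [-6.8, -3.7, 17.9]
opening: 0.0568
```

>>> step_arm:
  commands:
    - [0,0,0,0]
    - [0,0,0,0]
    - [0,0,0,0]
    - [-1,0,0,0]
    - [-3,0,0,0]
    - [-4,0,0,0]
    - [-4,0,0,0]
    - [-2.3,0,0,0]
    - [0,0,0,0]
    - [0,0,0,0]
  jaw: 8.5

```text
clock: 18.0
position: [0.3613, 0.3243, 0.1298]
tcp_rot: [-0.118, 0.697, 0.119, 0.697]
ft_force: [0.0, -0.1, -0.4]
opening: 0.0848
```

Run:
```python
from h import *
wlook(["large_jar_mid"],"pics/w14.png",.064)
```

```text
mask 0.66 (282, 148, 77, 86) ((357.58795166015625, 323.8983154296875), (59.04755401611328, 65.23282623291016), 89.55975341796875)
```

View pics/w14.png

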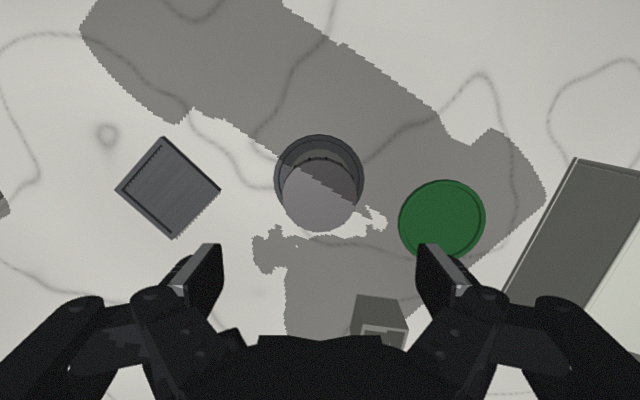

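Run:
```python
from h import *
im=r.read_camera("wrist")
cv2.imwrite("pics/w15.png",cv2.resize(im[125:240,260:380,::-1],None,fx=5,fy=5))
k=r.get_calibration("wrist")
a=np.linspace(0,2*np.pi,181)
for z in(.068,.073):
  for cx,cy in((.3624,.3238),(.365,.325)):
    p=proj("wrist",np.c_[cx+.029*np.cos(a),cy+.029*np.sin(a),0*a+z]); print(z,cx,p.min(0),p.max(0))
p=proj("wrist",np.c_[.3624+.043*np.cos(a),.3238+.043*np.sin(a),0*a+.009]); print(p.min(0),p.max(0))
im=r.read_camera("side");u=proj("side",[.3624,.3238,.03])[0].astype(int);print(u)
cv2.imwrite("pics/s15.png",cv2.resize(im[u[1]-40:u[1]+50,u[0]-60:u[0]+60,::-1],None,fx=5,fy=5))
```

```text
0.068 0.3624 [280.5209 162.3559] [357.3629 236.2179]
0.068 0.365 [281.0028 166.2029] [357.6119 239.6159]
0.073 0.3624 [279.7391 163.5045] [358.1257 238.7335]
0.073 0.365 [280.2333 167.4278] [358.3772 242.1892]
[272.8236 136.0686] [365.2547 226.2317]
[263 135]
```

View pics/w15.png

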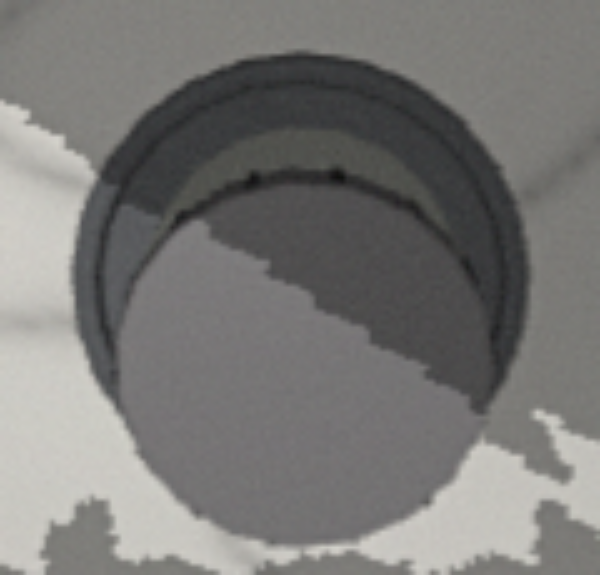

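View pics/s15.png

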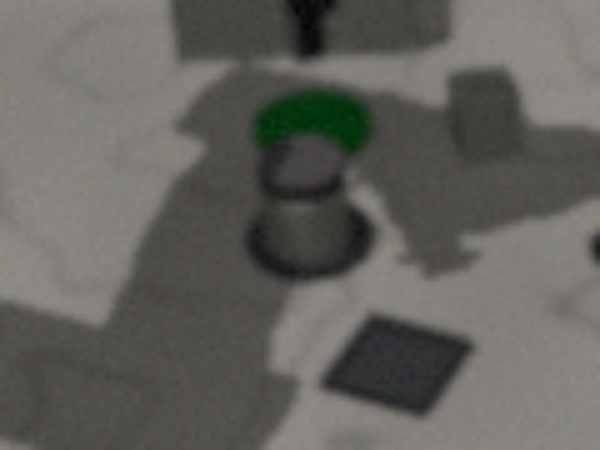

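The large jar stands flat and centred in its dark dish. Next is the square bottle.

Run:
```python
from h import *
plan(.482,.002,.13,yaw=np.radians(135))
```

```text
t 18.25 pos [0.361  0.3237 0.128 ] cy 1.907 q6 -2.372 q1 1.137 xaxis [-0.0009 -0.0017 -1.    ] open 0.08516192045806793
shift before turn cm [ -0.15 -34.36   0.82] turn -0.450 | shift after turn cm [ -0.15 -31.3  -14.19]
```

>>> step_arm:
  commands:
    - [0,-2,0,0]
    - [0,-3.8,0.1,0]
    - [0,-3.8,0.1,0]
    - [0,-3.8,0.1,0]
    - [0,-3.8,0.1,0]
    - [0,-3.8,0.1,0]
    - [0,-3.8,0.1,0]
    - [0,-3.8,0.1,0]
    - [0,-3.8,0.1,0]
    - [0,-2,0,0]

```text
clock: 19.25
position: [0.4824, -0.0003, 0.1281]
tcp_rot: [-0.118, 0.698, 0.117, 0.697]
ft_force: [0.4, 0.2, -0.3]
opening: 0.0851
```

>>> step_arm:
  commands:
    - [0,0,0,-0.07]
    - [0,0,0,-0.1]
    - [0,0,0,-0.1]
    - [0,0,0,-0.1]
    - [0,0,0,-0.08]
    - [0,0,0,0]
    - [0,0,0,0]

```text
clock: 19.95
position: [0.482, 0.0019, 0.1284]
tcp_rot: [-0.27, 0.654, 0.27, 0.653]
ft_force: [0.2, 0.4, 0.9]
opening: 0.0852
```

Run:
```python
from h import *
wlook(["square_bottle_mid"],"pics/w16.png",.054)
plan(.482,.002,.13,yaw=np.radians(135))
```

```text
square_bottle_mid 0.86 [0.4786 0.0005 0.0362] [320. 184.]
 mask 0.78 (290, 156, 56, 62) ((479.27777099609375, -2.383289337158203), (49.79153823852539, 44.11770248413086), 44.88930892944336)
t 20.1 pos [0.4822 0.002  0.1287] cy 2.355 q6 -1.200 q1 0.413 xaxis [-0.0003 -0.0001 -1.    ] open 0.08467381171870682
shift before turn cm [-0.13  0.01 -0.02] turn -0.001 | shift after turn cm [-0.13  0.01 -0.02]
```

View pics/w16.png

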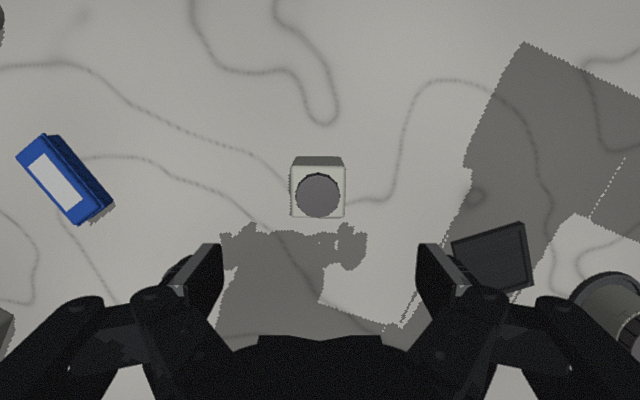

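Run:
```python
from h import *
p=ray("wrist",[[317.8,191.5]],.054)[0];print(p, ray("wrist",[[317.5,195]],.066)); plan(.5*(p[0]+.482),.5*p[1]+.001,-.018)
im=r.read_camera("wrist");cv2.imwrite("pics/w17.png",cv2.resize(im[145:230,270:370,::-1],None,fx=7,fy=7))
```

```text
[0.4816 0.0005 0.054 ] [[0.4814 0.0001 0.066 ]]
t 20.1 pos [0.4822 0.002  0.1287] cy 2.355 q6 -1.200 q1 0.413 xaxis [-0.0003 -0.0001 -1.    ] open 0.08467381171870682
shift before turn cm [14.67 -0.03 -0.08] turn 0.000 | shift after turn cm [14.67 -0.03 -0.08]
```

View pics/w17.png

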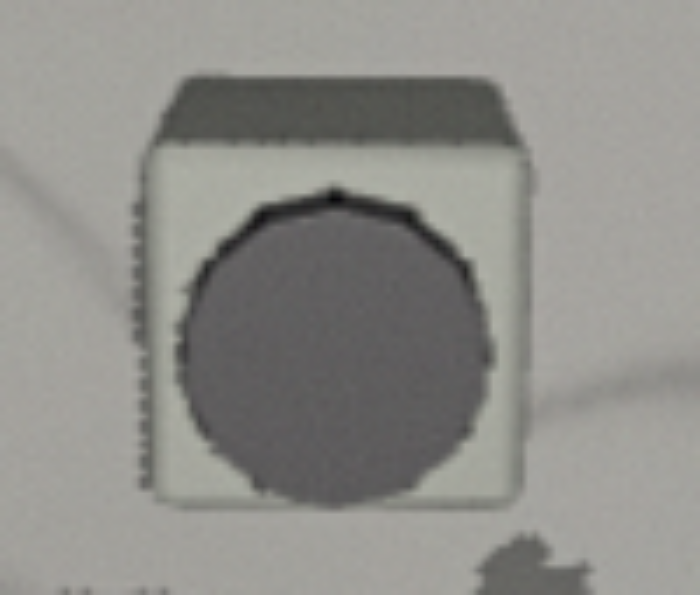

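>>> step_arm:
  commands:
    - [1.5,-0.1,-0.1,0]
    - [3.5,0,0,0]
    - [4,0,0,0]
    - [3,0,0,0]
    - [1.9,0,0,0]
    - [1,0,0,0]
    - [0,0,0,0]
    - [0,0,0,0]

```text
clock: 20.95
position: [0.4828, 0.0008, -0.0195]
tcp_rot: [-0.271, 0.653, 0.271, 0.653]
ft_force: [0.6, 0.6, 0.8]
opening: 0.0852
```

>>> step_arm:
  commands:
    - [0,0,0,0]
    - [0,0,0,0]
    - [0,0,0,0]
    - [0,0,0,0]
    - [0,0,0,0]
    - [0,0,0,0]
  jaw: 3.6

```text
clock: 21.55
position: [0.4829, 0.0009, -0.0192]
tcp_rot: [-0.271, 0.653, 0.271, 0.654]
ft_force: [-1.1, 0.3, 6.7]
opening: 0.0438
```

Run:
```python
from h import *
plan(.4155,.192,.08,yaw=np.radians(153.3))
cv2.imwrite("pics/w18.png",r.read_camera("wrist")[:,:,::-1])
```

```text
t 21.55 pos [ 0.4829  0.0009 -0.0192] cy 2.357 q6 -1.195 q1 0.410 xaxis [ 0.0015  0.0005 -1.    ] open 0.043816927885639415
shift before turn cm [-9.92 18.27  8.77] turn -0.319 | shift after turn cm [-9.92 14.6  14.06]
```

View pics/w18.png

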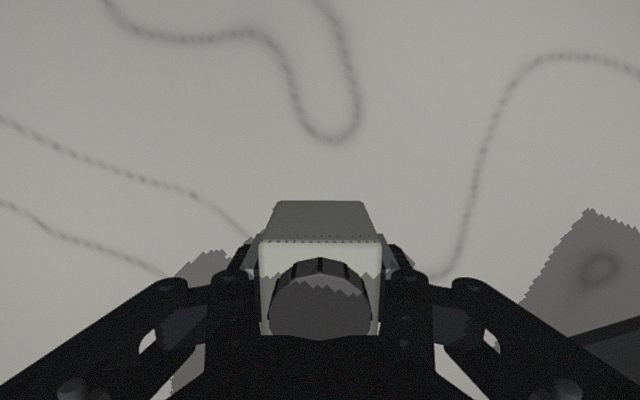

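>>> step_arm:
  commands:
    - [-0.5,0,0,0]
    - [-2,0,0,0]
    - [-3.5,0,0,0]
    - [-3,0,0,0]
    - [-1.5,0,0,0]
    - [0,1.7,0.8,0]
    - [0,3.3,1.6,0]
    - [0,3.6,1.7,0]
    - [0,3.6,1.7,0]
    - [0,3.6,1.7,0]

```text
clock: 22.6
position: [0.4226, 0.1665, 0.0854]
tcp_rot: [-0.27, 0.653, 0.271, 0.653]
ft_force: [0.6, 0.8, -0.4]
opening: 0.0434
```

>>> step_arm:
  commands:
    - [0,1.8,0.9,0]
    - [0,0.7,0.4,-0.03]
    - [0,0,0,-0.08]
    - [0,0,0,-0.1]
    - [0,0,0,-0.08]
    - [0,0,0,-0.03]
    - [0,0,0,0]
    - [0,0,0,0]

```text
clock: 23.4
position: [0.415, 0.1917, 0.085]
tcp_rot: [-0.371, 0.602, 0.371, 0.602]
ft_force: [0.7, -0.6, -0.9]
opening: 0.0435
```

Run:
```python
from h import *
plan(.4155,.192,.08,yaw=np.radians(153.3))
im=r.read_camera("wrist");cv2.imwrite("pics/w19.png",cv2.resize(im[100:340,200:440,::-1],None,fx=2.5,fy=2.5))
```

```text
t 23.4 pos [0.415  0.1917 0.085 ] cy 2.675 q6 -1.332 q1 0.866 xaxis [-0.0001 -0.0001 -1.    ] open 0.04346313580922653
shift before turn cm [ 0.5  -0.03  0.05] turn -0.000 | shift after turn cm [ 0.5  -0.03  0.05]
```

View pics/w19.png

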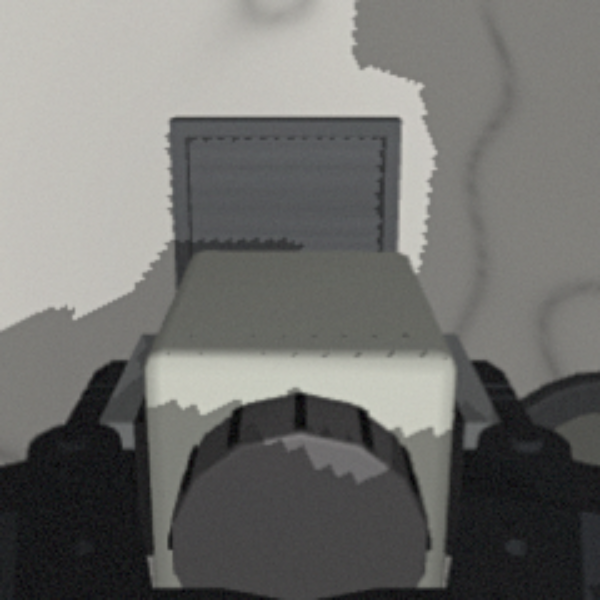

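Run:
```python
from h import *
s=r.sense();M=Ro.from_quat(s["tcp_rot"]).as_matrix()
a=ray("wrist",[[268,147.6],[360.4,146.8]],.009); m=a.mean(0)+M[:,2]*.036
d=a[1]-a[0];print(np.linalg.norm(d),np.degrees(np.arctan2(d[1],d[0])),np.degrees(np.arctan2(M[1,1],M[0,1])),m)
plan(m[0],m[1],-.012)
```

```text
0.07139818501208332 153.78780554692787 153.2980172454637 [0.4178 0.19   0.009 ]
t 23.45 pos [0.415  0.1918 0.0849] cy 2.676 q6 -1.332 q1 0.866 xaxis [-0.0001 -0.0001 -1.    ] open 0.043687126892964306
shift before turn cm [ 9.69 -0.33 -0.03] turn 0.000 | shift after turn cm [ 9.69 -0.33 -0.03]
```

>>> step_arm:
  commands:
    - [1.5,-0.3,0,0]
    - [3,0,0,0]
    - [3,0,0,0]
    - [1.2,0,0,0]
    - [0.5,0,0,0]
    - [0.3,0,0,0]
    - [0.3,0,0,0]
    - [0,0,0,0]
    - [0,0,0,0]

```text
clock: 24.35
position: [0.418, 0.1912, -0.0125]
tcp_rot: [-0.371, 0.601, 0.371, 0.602]
ft_force: [-0.2, 0.5, -1.9]
opening: 0.0436
```

Run:
```python
from h import *
plan(.4178,.19,-.0155); print(r.sense()["ft_force"])
cv2.imwrite("pics/w20.png",r.read_camera("wrist")[:,:,::-1])
```

```text
t 24.35 pos [ 0.418   0.1912 -0.0125] cy 2.677 q6 -1.325 q1 0.860 xaxis [ 0.0008  0.0008 -1.    ] open 0.0435578227321627
shift before turn cm [ 0.3  -0.04 -0.12] turn 0.000 | shift after turn cm [ 0.3  -0.04 -0.12]
[-0.2023  0.5119 -1.8962]
```

View pics/w20.png

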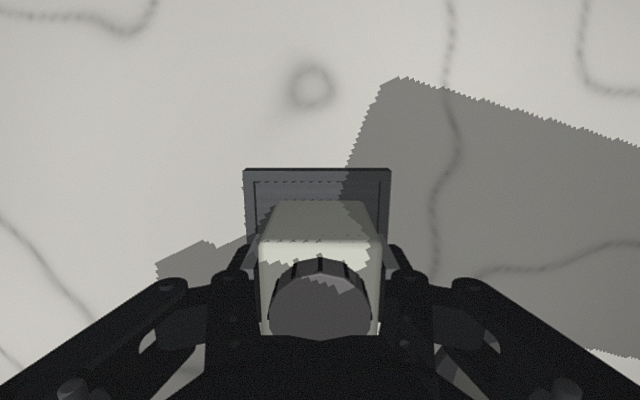

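>>> step_arm:
  commands:
    - [0.2,0,0,0]
    - [0.1,0,0,0]
    - [0,0,0,0]

```text
clock: 24.7
position: [0.4179, 0.1912, -0.0152]
tcp_rot: [-0.371, 0.601, 0.371, 0.602]
ft_force: [-3.1, -0.7, 11.8]
opening: 0.0437
```

>>> step_arm:
  commands:
    - [0,0,0,0]
    - [0,0,0,0]
    - [0,0,0,0]
    - [-1,0,0,0]
    - [-3,0,0,0]
    - [-4,0,0,0]
    - [-4,0,0,0]
    - [-2.5,0,0,0]
    - [0,0,0,0]
    - [0,0,0,0]
  jaw: 8.5

```text
clock: 25.7
position: [0.4177, 0.1911, 0.1298]
tcp_rot: [-0.371, 0.601, 0.372, 0.602]
ft_force: [0.4, -0.9, 0.7]
opening: 0.085
```

Run:
```python
from h import *
im=r.read_camera("wrist");cv2.imwrite("pics/w21.png",cv2.resize(im[100:300,200:440,::-1],None,fx=3,fy=3))
for c in ("top","side"):
    r.read_camera(c)
    for d in r.spot_point(c,"flat_bottle_mid")[:1]: print(world(c,d["position"]))
plan(.357,-.275,.13,yaw=np.radians(127))
```

```text
[ 0.3564 -0.2772  0.029 ]
[ 0.364  -0.276   0.0335]
t 25.95 pos [0.4172 0.1904 0.128 ] cy 2.677 q6 -1.325 q1 0.860 xaxis [-0.0014 -0.0015 -1.    ] open 0.08506254419668281
shift before turn cm [ -0.12 -15.49 -44.3 ] turn 0.460 | shift after turn cm [ -0.12 -33.55 -32.82]
```

View pics/w21.png

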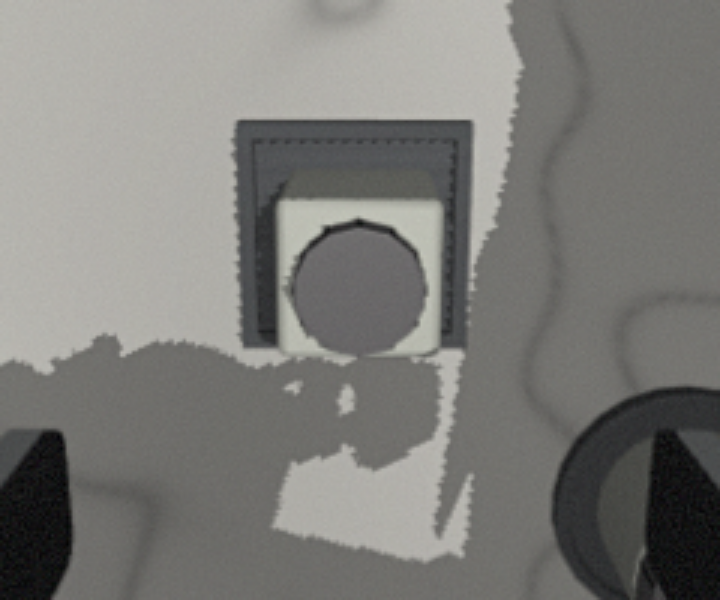

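Run:
```python
from h import *
plan(.46,-.05,.13)
s=r.sense();M=Ro.from_quat(s["tcp_rot"]).as_matrix();print(M.T@np.array([.357-.46,-.276+.05,0])*100)
```

```text
t 25.95 pos [0.4172 0.1904 0.128 ] cy 2.677 q6 -1.325 q1 0.860 xaxis [-0.0014 -0.0015 -1.    ] open 0.08506254419668281
shift before turn cm [ -0.17 -14.61 -19.57] turn 0.000 | shift after turn cm [ -0.17 -14.61 -19.57]
[  0.0478  -0.9296 -24.819 ]
```

>>> step_arm:
  commands:
    - [0,-1.2,-1.6,0]
    - [0,-2.2,-3,0]
    - [0,-2.3,-3,0]
    - [0,-2.3,-3,0]
    - [0,-2.3,-3,0]
    - [0,-2.2,-3,0]
    - [0,-2.1,-3,0]
    - [0,-0.5,-3,0.05]
    - [0,0,-3,0.07]
    - [0,0,-3,0.07]

```text
clock: 26.95
position: [0.419, -0.1312, 0.128]
tcp_rot: [-0.311, 0.636, 0.312, 0.634]
ft_force: [0.3, -0.5, 0.1]
opening: 0.0847
```

Run:
```python
from h import *
plan(.358,-.276,.13)
plan(.358,-.276,.13,yaw=np.radians(127))
```

```text
t 26.95 pos [ 0.419  -0.1312  0.128 ] cy 2.483 q6 -0.807 q1 0.149 xaxis [-0.0021 -0.0003 -1.    ] open 0.08474770381490873
shift before turn cm [ -0.18  -4.03 -15.19] turn 0.000 | shift after turn cm [ -0.18  -4.03 -15.19]
t 26.95 pos [ 0.419  -0.1312  0.128 ] cy 2.483 q6 -0.807 q1 0.149 xaxis [-0.0021 -0.0003 -1.    ] open 0.08474770381490873
shift before turn cm [ -0.18  -4.03 -15.19] turn 0.267 | shift after turn cm [ -0.18  -7.89 -13.59]
```

>>> step_arm:
  commands:
    - [0,-0.8,-3,0]
    - [0,-0.8,-3,0]
    - [0,-0.8,-3,0]
    - [0,-0.8,-2.5,0]
    - [0,-0.8,-1.5,0]
    - [0,0,0,0.09]
    - [0,0,0,0.09]
    - [0,0,0,0.08]
    - [0,0,0,0]
    - [0,0,0,0]

```text
clock: 27.95
position: [0.3723, -0.2574, 0.1284]
tcp_rot: [-0.228, 0.67, 0.229, 0.669]
ft_force: [0.6, -0.5, -0.2]
opening: 0.085
```

Run:
```python
from h import *
wlook(["flat_bottle_mid"],"pics/w22.png",.05)
plan(.358,-.276,.13,yaw=np.radians(127))
```

```text
flat_bottle_mid 0.86 [ 0.3635 -0.2754  0.0331] [308. 166.]
 mask 0.88 (286, 111, 48, 103) ((358.582763671875, -277.3611145019531), (80.78082275390625, 36.079010009765625), 35.312767028808594)
t 28.1 pos [ 0.3725 -0.2573  0.1287] cy 2.228 q6 -0.746 q1 -0.167 xaxis [-0.0003  0.0001 -1.    ] open 0.08492933573453657
shift before turn cm [-0.13 -0.59 -2.28] turn 0.012 | shift after turn cm [-0.13 -0.62 -2.28]
```

View pics/w22.png

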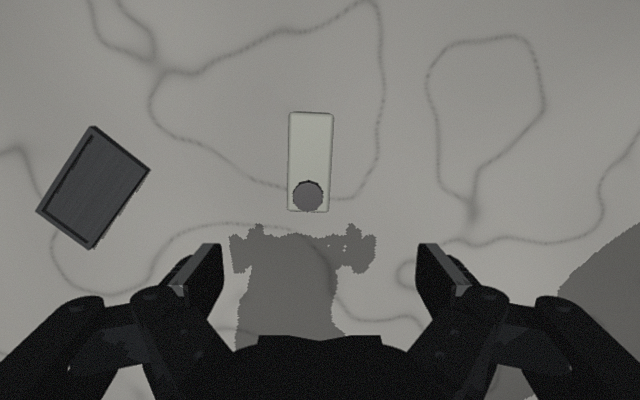

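Run:
```python
from h import *
a=ray("wrist",[[290,112],[333,113],[328.5,212],[287,211]],.05)
m=a.mean(0); e=(a[2]+a[3])/2-(a[0]+a[1])/2; yaw=np.arctan2(e[1],e[0]); print(m,np.degrees(yaw),np.linalg.norm(e))
plan(m[0],m[1],-.018,yaw=yaw+np.pi/2)
b=ray("wrist",[[93,126],[151,170],[90,249],[37,211]],.009); e=b[2]-b[1]; f=b[3]-b[0]
print(b.mean(0),np.degrees(np.arctan2(e[1],e[0])),np.degrees(np.arctan2(f[1],f[0])),np.linalg.norm(e),np.linalg.norm(f),np.linalg.norm(b[1]-b[0]))
```

```text
[ 0.3586 -0.2772  0.05  ] 35.0927495648521 0.07919825084169399
t 28.1 pos [ 0.3725 -0.2573  0.1287] cy 2.228 q6 -0.746 q1 -0.167 xaxis [-0.0003  0.0001 -1.    ] open 0.08492933573453657
shift before turn cm [14.67 -0.73 -2.31] turn 0.045 | shift after turn cm [14.67 -0.83 -2.27]
[ 0.5127 -0.4235  0.009 ] -4.968779915781695 -3.9981287350555776 0.10946706333449002 0.10874554505860172 0.06343841581875995
```

>>> step_arm:
  commands:
    - [0,-0.7,-2.3,0.04]
    - [1.5,0,0,0]
    - [3.5,0,0,0]
    - [4,0,0,0]
    - [3,0,0,0]
    - [1.8,0,0,0]
    - [1,0,0,0]
    - [0,0,0,0]
    - [0,0,0,0]

```text
clock: 29.0
position: [0.3591, -0.2772, -0.0185]
tcp_rot: [-0.215, 0.674, 0.214, 0.674]
ft_force: [-0.6, -0.3, -0.3]
opening: 0.0854
```

>>> step_arm:
  commands:
    - [0,0,0,0]
    - [0,0,0,0]
    - [0,0,0,0]
    - [0,0,0,0]
    - [0,0,0,0]
    - [0,0,0,0]
    - [0,0,0,0]
  jaw: 2.8

```text
clock: 29.7
position: [0.359, -0.2771, -0.0184]
tcp_rot: [-0.215, 0.674, 0.214, 0.674]
ft_force: [-1.5, 1.7, 6.5]
opening: 0.0346
```

Run:
```python
from h import *
plan(.514,-.4225,.085,yaw=np.radians(86))
cv2.imwrite("pics/w23.png",r.read_camera("wrist")[:,:,::-1])
```

```text
t 29.7 pos [ 0.359  -0.2771 -0.0184] cy 2.187 q6 -0.734 q1 -0.221 xaxis [ 0.0011 -0.0004 -1.    ] open 0.03461824681893369
shift before turn cm [-10.32 -20.83   4.26] turn 0.686 | shift after turn cm [-10.32 -13.42  16.49]
```

View pics/w23.png

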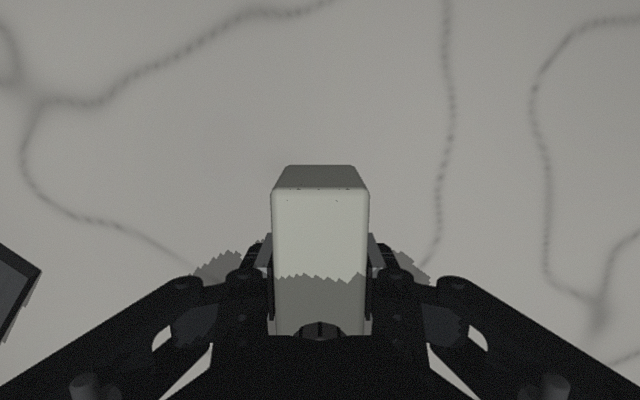

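>>> step_arm:
  commands:
    - [-0.5,0,0,0]
    - [-2,0,0,0]
    - [-3.5,0,0,0]
    - [-3,0,0,0]
    - [-1.5,0,0,0]
    - [0,-1.8,0.4,0]
    - [0,-3.5,0.7,0]
    - [0,-3.6,0.7,0]
    - [0,-3.6,0.7,0]
    - [0,-3.6,0.7,0]

```text
clock: 30.75
position: [0.4783, -0.3909, 0.0861]
tcp_rot: [-0.214, 0.674, 0.214, 0.674]
ft_force: [0.3, -0.2, -1.1]
opening: 0.0347
```

>>> step_arm:
  commands:
    - [0,-3.2,0.7,0]
    - [0,-1.5,0.4,0.03]
    - [0,0,0,0.08]
    - [0,0,0,0.1]
    - [0,0,0,0.1]
    - [0,0,0,0.1]
    - [0,0,0,0.1]
    - [0,0,0,0.1]
    - [0,0,0,0.07]
    - [0,0,0,0]

```text
clock: 31.75
position: [0.5135, -0.4217, 0.0859]
tcp_rot: [0.023, 0.707, -0.023, 0.707]
ft_force: [-0.3, 0.1, -1.5]
opening: 0.0345
```

>>> step_arm:
  commands:
    - [0,0,0,0]
    - [0,0,0,0]

```text
clock: 31.95
position: [0.5137, -0.4219, 0.0859]
tcp_rot: [0.022, 0.707, -0.022, 0.707]
ft_force: [-0.2, -0.1, -1.6]
opening: 0.0344
```

Run:
```python
from h import *
plan(.514,-.4225,.085,yaw=np.radians(86))
cv2.imwrite("pics/w24.png",r.read_camera("wrist")[:,:,::-1])
```

```text
t 31.95 pos [ 0.5137 -0.4219  0.0859] cy 1.508 q6 -1.238 q1 -0.395 xaxis [-0.0001  0.0001 -1.    ] open 0.03437933925873947
shift before turn cm [ 0.09 -0.06  0.04] turn 0.007 | shift after turn cm [ 0.09 -0.06  0.04]
```

View pics/w24.png

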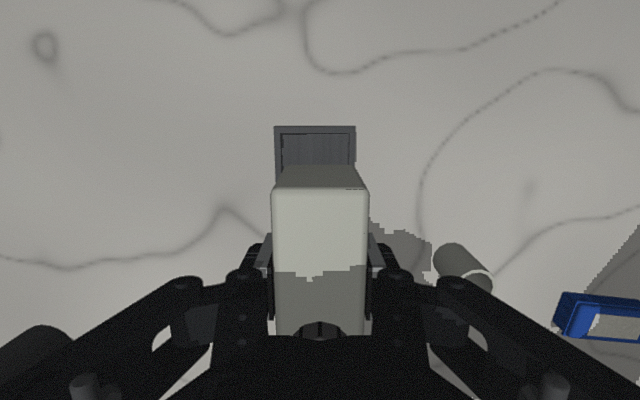

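Run:
```python
from h import *
im=r.read_camera("wrist");cv2.imwrite("pics/w25.png",cv2.resize(im[115:195,260:380,::-1],None,fx=6,fy=6))
s=r.sense();M=Ro.from_quat(s["tcp_rot"]).as_matrix()
a=ray("wrist",[[275,126.5],[355.5,126]],.009); m=a.mean(0)+M[:,2]*.054
d=a[1]-a[0];print(np.linalg.norm(d),np.degrees(np.arctan2(d[1],d[0])),np.degrees(np.arctan2(M[1,1],M[0,1])),m)
plan(m[0],m[1],-.012)
```

```text
0.0614356055536586 86.72042611370227 86.37652108236378 [ 0.515  -0.4253  0.009 ]
t 32.05 pos [ 0.5137 -0.4219  0.0859] cy 1.508 q6 -1.239 q1 -0.395 xaxis [-0.0001  0.0001 -1.    ] open 0.03459716178049507
shift before turn cm [ 9.79 -0.33  0.16] turn 0.000 | shift after turn cm [ 9.79 -0.33  0.16]
```

View pics/w25.png

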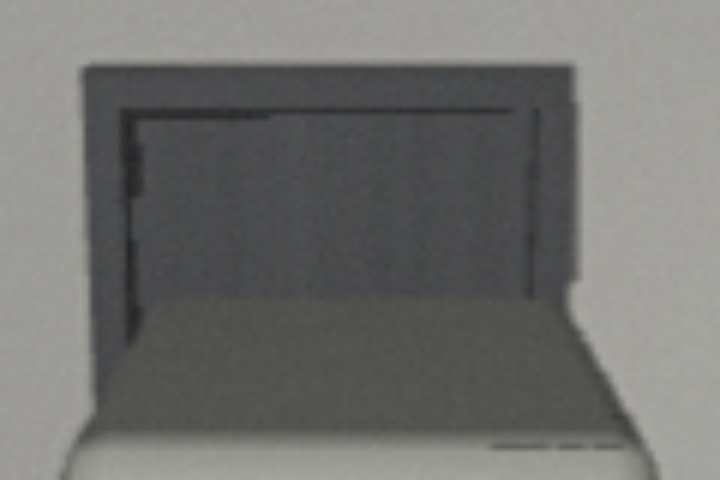

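>>> step_arm:
  commands:
    - [1.5,-0.3,0.1,0]
    - [3,0,0,0]
    - [3,0,0,0]
    - [1.2,0,0,0]
    - [0.5,0,0,0]
    - [0.3,0,0,0]
    - [0.3,0,0,0]
    - [0,0,0,0]
    - [0,0,0,0]

```text
clock: 32.95
position: [0.5151, -0.4252, -0.0112]
tcp_rot: [0.022, 0.706, -0.023, 0.707]
ft_force: [-0.5, -0.2, 0.0]
opening: 0.0347
```

Run:
```python
from h import *
plan(.515,-.425,-.0145); print(r.sense()["ft_force"])
cv2.imwrite("pics/w26.png",r.read_camera("wrist")[:,:,::-1])
```

```text
t 32.95 pos [ 0.5151 -0.4252 -0.0112] cy 1.507 q6 -1.236 q1 -0.399 xaxis [ 0.0013 -0.0006 -1.    ] open 0.03465872035961349
shift before turn cm [ 0.33  0.02 -0.01] turn 0.000 | shift after turn cm [ 0.33  0.02 -0.01]
[-0.4932 -0.2469  0.0445]
```

View pics/w26.png

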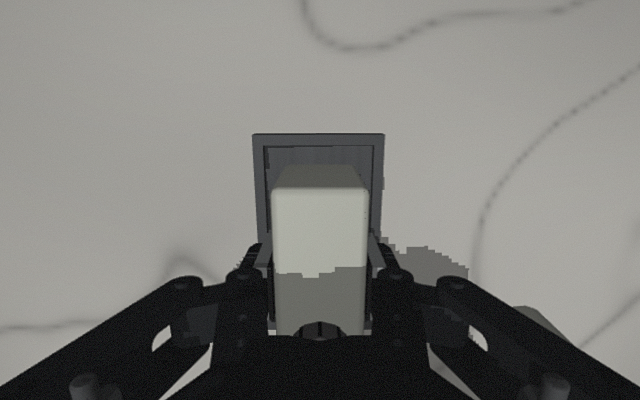

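>>> step_arm:
  commands:
    - [0.2,0,0,0]
    - [0.1,0,0,0]
    - [0,0,0,0]

```text
clock: 33.3
position: [0.5148, -0.4251, -0.0143]
tcp_rot: [0.022, 0.707, -0.023, 0.707]
ft_force: [-1.0, 1.5, 4.4]
opening: 0.0348
```

>>> step_arm:
  commands:
    - [0,0,0,0]
    - [0,0,0,0]
    - [0,0,0,0]
    - [-1,0,0,0]
    - [-3,0,0,0]
    - [-4,0,0,0]
    - [-4,0,0,0]
    - [-2.5,0,0,0]
    - [0,0,0,0]
    - [0,0,0,0]
  jaw: 8.5

```text
clock: 34.3
position: [0.5148, -0.425, 0.1311]
tcp_rot: [0.023, 0.706, -0.023, 0.707]
ft_force: [-0.4, 0.2, -1.2]
opening: 0.085
```

Run:
```python
from h import *
cv2.imwrite("pics/w27.png",r.read_camera("wrist")[:,:,::-1])
for c in("top","side"):
    cv2.imwrite(f"pics/{c}27.png",r.read_camera(c)[:,:,::-1])
    for t in T[:6]:
        for d in r.spot_point(c,t)[:1]: print(c,t,round(d["conf"],2),world(c,d["position"]))
print(r.sense()["clock"])
```

```text
top small_jar_mid 0.61 [ 0.6599 -0.0112  0.0295]
top large_jar_mid 0.79 [0.3606 0.3269 0.0358]
top square_bottle_mid 0.5 [0.4165 0.1926 0.0336]
top flat_bottle_mid 0.54 [ 0.5119 -0.4252  0.032 ]
top open_box_mid 0.83 [0.4842 0.4318 0.0277]
side small_jar_mid 0.43 [ 0.6615 -0.0107  0.0297]
side large_jar_mid 0.72 [0.3594 0.3228 0.0357]
side square_bottle_mid 0.83 [0.4163 0.1911 0.0347]
side flat_bottle_mid 0.69 [ 0.5168 -0.4269  0.0349]
side open_cup_mid 0.81 [ 0.583  -0.3127  0.0207]
side open_box_mid 0.74 [0.484  0.4265 0.0209]
35.05
```

View pics/w27.png

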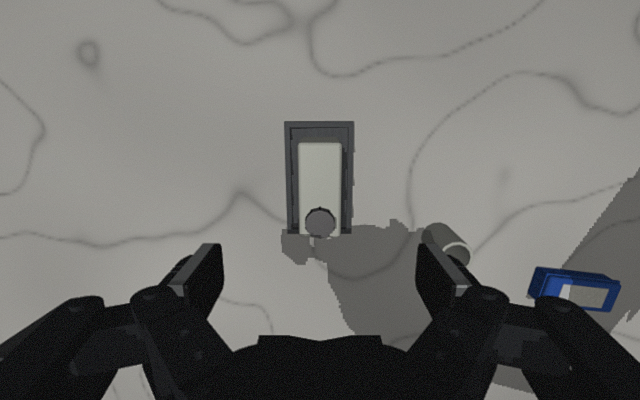

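View pics/top27.png

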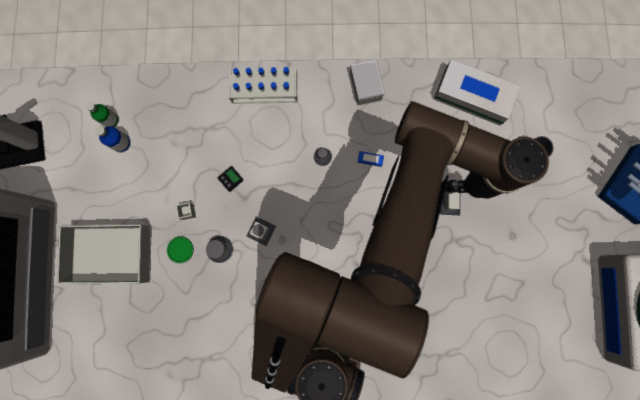

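View pics/side27.png

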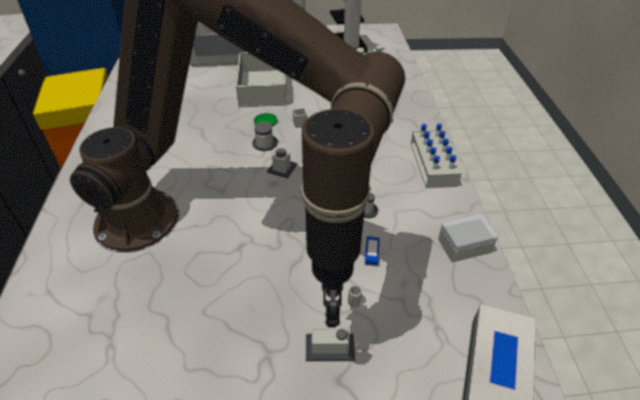

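Run:
```python
from h import *
u=np.radians(-3.5);d=np.array([np.cos(u),np.sin(u)])
for e in(-.04,.04): print(proj("wrist",[*(np.array([.515,-.425])+e*d),.054]))
for e in(-.054,.054): print(proj("wrist",[*(np.array([.515,-.425])+e*d),.009]))
for e in(-.04,): print(proj("wrist",[*(np.array([.515,-.425])+e*d),.004]))
im=r.read_camera("wrist");cv2.imwrite("pics/w28.png",cv2.resize(im[110:250,270:370,::-1],None,fx=5,fy=4))
```

```text
[[319.4278 143.3204]]
[[319.699  239.8703]]
[[319.3093 122.0863]]
[[319.6318 234.9254]]
[[319.3479 137.3874]]
```

View pics/w28.png

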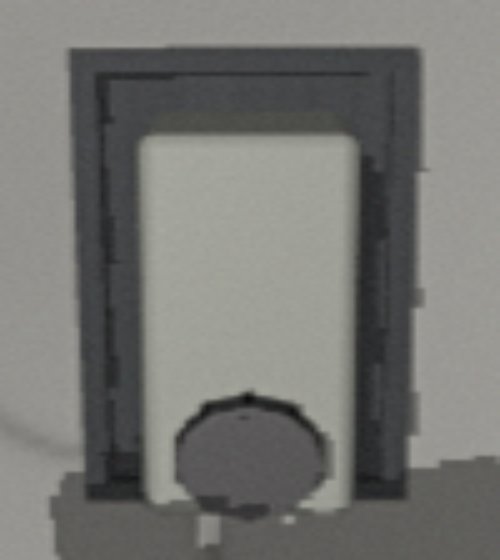

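All four are seated flat and the robot is clear of everything, so I'm handing in.

```bash
python3 -c "
from cell import r
print(r.finish_job(), r.sense()['clock'])"
```

```text
the job is handed in; nothing more can be done
the job is handed in; nothing more can be done
```

All four containers are in their dark steel stations, and I handed the job in at about 35 s of the 115 s allowed. I placed them in the order listed: small jar, large jar, square bottle, oblong bottle. The green dish was not used, and the open cup and open pot were not touched.

**Final checks:**
- In the wrist pictures each container stood upright inside its recess, clear of the rim.
- The heights of their centres and their positions from the top and side cameras agreed with standing on the recess floor, within about 5 mm.
- The open cup and open pot read within about 1 mm of where they were at the start; the top camera did not report the cup, so that one rests on the side view.

**What disagreed:**
- The real fingertips sit about 36 mm behind the stated tool point. My first grasp of the small jar closed on air just above its cap, with no force felt. I corrected the height from the pictures, and every later grasp held.
- When I set the large jar down the wrist read about 18 N upward and 8 N sideways, well under the limits. The pictures afterwards showed it flat and centred.

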